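Load the trunnion pins heavy end down and set the catch tension

TASK

Take the cracked white bucket adapter off the sloping chute and put it in the steel reject tray. Then lay every trunnion pin side by side on the chute's two rests, pointing straight down the slope, with its lower end against the lip and its heavy end down; the pins look the same at both ends, so lift each one to feel which end is heavy. Only once all the pins are in, turn the tension knob until the tip of the spring leaf stands at the black mark; do not move the mark, and leave the caliper, gasket and oil bottle alone.

Things in the scene. Friction and masses are not known exactly. Their poses are not given: they have to be found in the camera images.
- chute: fixed base of the chute and its tension gauge. Origin on the cart top under the middle of the chute, x ahead, level, towards the low end of the slope; y to the left, z up. The white gauge plate (top 12 mm up) lies on its right side, y -140 to -310 mm, x -115 to 105 mm
- deck: the chute's sloping sheet-steel deck, 200 mm along the slope, 250 mm wide, 0.30 rad (17 degrees) steep; side walls 14 mm high, inner faces at y = +-121 mm. Origin at the middle of its upper surface (65 mm above the cart top), x down the slope, y across, z square to the surface. Things stay on it by friction; three pins fit at y = -75, 0 and 75 mm
- lip (a point): foot of the lip's inner face, in the middle of the chute's low end: deck x = 90 mm. The lip is 26 mm high over the whole width; a pin against it, lying on both rests, has its middle at deck x = 10 mm, z = 24 mm
- pin_a: bare aluminium trunnion pin, 160 mm long: square shank 28 x 28 x 120 mm, a round journal (28 mm dia., 20 mm long) on each end; 0.35 to 0.5 kg. Both ends look alike, but a hidden slug in one puts the balance point about 42 mm from the middle: held lightly (3 to 6 N) by the middle and lifted, the heavy end hangs. 2 or 3 pins are present. Origin at its middle, x along its length
- pin_b: bare aluminium trunnion pin, 160 mm long: square shank 28 x 28 x 120 mm, a round journal (28 mm dia., 20 mm long) on each end; 0.35 to 0.5 kg. Both ends look alike, but a hidden slug in one puts the balance point about 42 mm from the middle: held lightly (3 to 6 N) by the middle and lifted, the heavy end hangs. 2 or 3 pins are present. Origin at its middle, x along its length
- pin_c: bare aluminium trunnion pin, 160 mm long: square shank 28 x 28 x 120 mm, a round journal (28 mm dia., 20 mm long) on each end; 0.35 to 0.5 kg. Both ends look alike, but a hidden slug in one puts the balance point about 42 mm from the middle: held lightly (3 to 6 N) by the middle and lifted, the heavy end hangs. 2 or 3 pins are present. Origin at its middle, x along its length
- low_rest: lower of the two cross-bars (10 x 10 mm, the whole width) on the deck that carry the pins; origin at the middle of its underside, deck x = 60 mm. A pin lying heavy end down rests nearly all its weight here
- high_rest: upper cross-bar, alike, at deck x = -40 mm; a pin lying heavy end down bears on it with well under half its weight
- adapter_mid (a point): middle of the cracked bucket adapter, a loose white acetal cylinder 56 mm in diameter and 60 mm high with five dark bores in its top, 0.16 kg; it stands at the start on the deck between the two rests, square to the slope
- adapter_top (a point): centre of the adapter's top face, 30 mm from adapter_mid along its axis
- reject_tray: fixed open steel tray 150 x 150 mm outside, 28 mm high, walls and floor 4 mm thick; origin at the middle of its underside
- tension_knob (a joint): angle of the tension knob, 0 to 5 rad, growing clockwise seen from above; stiff by friction, stays where left. Each radian swings the spring leaf 0.15 rad towards +x of the chute, back as it is turned back
- tension_knob_grip (a point): point on the knob's upright axis at the height to grip its bar; the black knob (56 mm across, on a 33 mm pedestal near the robot's end of the gauge plate) has a bar grip that lies along the chute's x when the knob reads 0, turns with it, and is pinched from above across its length
- leaf_pivot (a point): upright axis on which the spring leaf and the mark swing, on the gauge plate
- leaf_tip (a point): tip of the thin steel spring leaf (120 mm long, 5 mm wide, lying over the gauge plate), 120 mm from leaf_pivot; swings level
- mark_point (a point): inner end of the black mark tab (5 mm wide, 16 mm long) on the gauge plate, just beyond the leaf's path, 120 mm from leaf_pivot; where the leaf's tip must stand. Set at a different place in each run
- caliper: bystander: steel caliper 200 mm long lying between robot and chute; origin at the middle of its beam
- gasket: bystander: orange lid gasket, a ring 110 mm in diameter and 6 mm thick beyond the chute; origin at its centre
- oil_bottle: bystander: oil bottle 140 mm tall, 56 mm in diameter; origin at its foot
There are look-alikes about, which are no part of the job. Of the things like the part that bears adapter_mid, leave any that is purple or turquoise; of the rest the smaller one is meant.

How it is judged:
By the outcome, as a careful person would: the job done as asked, in the order asked, and still so for the second after the job is handed in, with the robot touching nothing.
Of pin_a, pin_b, pin_c only 2 to 3 are there at a start; the rules pass over those that are not, and their reading is None.
At some moment in a run one of pin_a, pin_b, pin_c may be knocked a few centimetres aside while the robot is not near it.
Once in a run the grip may slacken for a moment while it holds something.
It also fails if it takes over 210 s, if anything falls off the work surface, if the arm or the gripper's body presses on something with over 40 N, if the wrist force passes 120 N, or if a joint passes its speed limit or range.

ROBOT

A 7-joint arm with a two-finger parallel gripper is mounted at the origin on the work surface. World frame = base frame: x ahead of the robot, y to its left, z up, the work surface at z = 0. Lengths are in m, angles in rad, forces in N, time in s.
With the tool pointing down it reaches from about 0.425 to 0.925 m from the base axis. Payload 6.8 kg.
Tool frame: the origin (TCP) lies at the very end of the fingers, on their centre line; the grasp point (between the pads) lies 19 mm behind it (env.tcp_to_grasp is the distance from the TCP to the grasp point, in m); z points along the fingers, y is the line along which they close (so a half turn about z gives the same grasp; the last joint's range is limited). The gripper opens to 85 mm and grips with 20 to 120 N. Pads are 22 mm wide; open, the fingers measure 114 mm over their backs; the gripper's body (76 mm by 85 mm) begins 54 mm behind the grasp point. The pads swing forward as they close: fully open they stand 13 mm farther back than shut.
Start: joints at [-1.399, 0.477, 0.022, 1.555, -0.011, 1.109, -0.083], TCP at [0.186, 0.649, 0.204] pointing down, gripper open.
Joint ranges: [-2.96, 2.96], [-0.34, 2.1], [-1.41, 1.46], [0.24, 2.44], [-1.37, 4.51], [0.17, 1.92], [-2.96, 2.96]. Speed limits (rad/s): [2.39, 2.39, 3.14, 3.14, 3.14, 3.14, 3.14].

INTERFACE

Orientations are given as a 3x3 rotation matrix whose columns are the frame's x, y, z axes.
In Python, from workcell import monitor, imaging, env, spotter gives the robot as it stands. The module is installed in compiled form; this text tells all that it offers.
- The arm moves only by the shell command python3 -m inch 'ROWS' [FORCE]. ROWS is JSON, a list of rows, each a list of 7 numbers: the shift along the tool's x, y, z in cm, then the turn, a rotation vector about the tool's x, y, z in degrees, then the gripper's target within -1 to 1 (shut at 1, half-way at 0, fully open at -1). In form: [[dx, dy, dz, wx, wy, wz, fingers], ...]. A call has 1 to 10 rows; each row shifts and turns the commanded pose from where the row before left it, along the tool's axes as they then stand; what a row does not reach is not made up. A row lasts 1/12 s, in which the tool goes at most 41.7 mm and 7.16 degrees, less where a joint would pass 70% of its speed; a pose out of reach is approached as far as the arm can. A call is refused whole if a number of a shift passes 4.17 or a number of a turn 7.16, either way. A call with a gripper value outside its range is refused whole. The fingers move at their own pace and stop on an object; FORCE is the grip in N (left out, the last holds). Time passes only in rows, so rows that do not move let the fingers close. It gives the time, the measured TCP pose, the force, the opening and the grip force at its end, in the units of the state.
- monitor.get_obs(): the state, without advancing time (a new reading comes with each control period).
- imaging.get_image(name): name is "scene" or "top" or "wrist"; returns a dict with "color" (400x640x3 uint8, red, green, blue), "fx", "fy", "cx", "cy" (pixels), "R" (3x3) and "t" (3): a world point X has camera coordinates R X + t; the wrist camera has in their place "mount" (4x4, takes a point from camera to tool coordinates, whose origin is the TCP and whose axes are the flange's). Camera axes: x right, y down, z forward; pixel columns grow to the right and rows downward; lengths in m; the calibration is good to about 2 mm. A picture is of the moment at which its call begins: read the wrist's pose just before it. There is no depth.
- env.close_job(): hands the job in; it is judged then, once.
Trained networks look in a picture, given as the dict that the camera call returned (one of the last four; its "shot" number tells which), for a name from the list of things; names that differ only in an ending like _2 or _b are one class to them, and where a whole thing is asked for, a point or a joint stands for the part that bears it (a point fixed in the world has none). Each returns a list of dicts, best first, with "score" (0 to 1); they miss things now and then, are a little off and sometimes report something else, mostly with a low value. They report only what shows in the picture. A call takes as long as a camera call. They do not tell look-alikes from the thing itself.
- spotter.look_for(picture, target): "at" ([column, row] in pixels, amid what is visible of it).
- spotter.silhouettes(picture, target): "pixels" (400x640 bool, what is visible of it) and "at" ([column, row] in pixels, amid what is visible of it).
- spotter.pinpoint(picture, target): "at" ([column, row] in pixels: a listed point, or the origin of a listed thing).
The state is a dict: "clock": time; "joint_positions": joint angles; "dq": joint speeds; "effort": joint torques, N m; "tcp_pos": TCP position; "ee_rot": TCP orientation; "ft_force": force on the tool from outside, world axes, zero at the start; "ft_torque": the same for the moment, N m; "opening": finger opening in m; "grasp_force": force on a finger pad.
Only numpy, scipy, OpenCV 4.12 (cv2) and the standard library are available. Lean on these libraries where they do the work, as an engineer would, in place of code of your own. Each camera call takes 0.05 s, during which the arm holds its last target. There are 200 camera calls.

## Working session

There is one attempt and no reset: what is moved stays moved. The work goes in short steps, Python scripts to look and compute and a shell command to move; the robot and the scene stay as the last step left them, time stands still between calls to the robot, and variables do not carry over. Pictures are saved under pics/ and viewed, at most 14 in all, crops included, and the job is handed in when it is done.

```bash
mkdir -p pics; ls
cat > h.py <<'E'
import numpy as np, cv2
from workcell import monitor, imaging, env, spotter
np.set_printoptions(precision=4, suppress=True)
def cam(n):
    o=monitor.get_obs(); p=imaging.get_image(n)
    if n=="wrist":
        T=np.eye(4);T[:3,:3]=o["ee_rot"];T[:3,3]=o["tcp_pos"]
        M=np.linalg.inv(T@np.array(p["mount"])); p["R_"]=M[:3,:3];p["t_"]=M[:3,3]
    else: p["R_"]=np.array(p["R"]);p["t_"]=np.array(p["t"])
    return p
def save(p,f,crop=None,s=1):
    im=cv2.cvtColor(p["color"],cv2.COLOR_RGB2BGR)
    if crop: x0,y0,x1,y1=crop; im=im[y0:y1,x0:x1]
    if s!=1: im=cv2.resize(im,None,fx=s,fy=s,interpolation=cv2.INTER_CUBIC)
    cv2.imwrite(f,im)
def ray(p,uv):
    R=p["R_"];d=R.T@np.array([(uv[0]-p["cx"])/p["fx"],(uv[1]-p["cy"])/p["fy"],1.]);return -R.T@p["t_"],d
def onz(p,uv,z):
    c,d=ray(p,uv);return c+d*(z-c[2])/d[2]
def onplane(p,uv,P,n):
    c,d=ray(p,uv);return c+d*(np.dot(n,P-c)/np.dot(n,d))
def tri(ps,uvs):
    A=np.zeros((3,3));b=np.zeros(3)
    for p,uv in zip(ps,uvs):
        c,d=ray(p,uv);d=d/np.linalg.norm(d);K=np.eye(3)-np.outer(d,d);A+=K;b+=K@c
    return np.linalg.solve(A,b)
def proj(p,X):
    q=p["R_"]@np.asarray(X)+p["t_"];return np.array([p["fx"]*q[0]/q[2]+p["cx"],p["fy"]*q[1]/q[2]+p["cy"]])
E
python3 - <<'E'
from h import *
o=monitor.get_obs(); print({k:np.array(v) for k,v in o.items()}); print(env.tcp_to_grasp)
T=cam("top");S=cam("scene");save(T,"pics/top.png");save(S,"pics/scene.png")
W=imaging.get_image("wrist"); print(np.array(W["mount"]),W["fx"],W["cx"],W["cy"])
for n in ["chute","deck","lip","pin_a","low_rest","high_rest","adapter_mid","adapter_top","reject_tray","tension_knob_grip","leaf_pivot","leaf_tip","mark_point","caliper","gasket","oil_bottle"]:
    for nm,p in (("T",T),("S",S)):
        print(n,nm,[(np.round(d["at"]).astype(int).tolist(),round(float(d["score"]),2)) for d in spotter.pinpoint(p,n)][:5])
print([T[k] for k in("R_","t_","fx","cx","cy")])
E
```

```text
pics
{'clock': array(0.), 'joint_positions': array([-1.3991,  0.4778,  0.0223,  1.5565, -0.0115,  1.1093, -0.0831]), 'dq': array([-0.    , -0.0002, -0.001 ,  0.    , -0.0017,  0.0016, -0.0003]), 'effort': array([ -0.0002, -59.6447,   1.6081, -28.1196,   0.0124,   0.0093,
        -0.    ]), 'tcp_pos': array([0.1862, 0.6481, 0.2028]), 'ee_rot': array([[-0.9611,  0.2761, -0.0004],
       [ 0.2761,  0.9611, -0.0018],
       [-0.0001, -0.0018, -1.    ]]), 'ft_force': array([-0.2007,  0.562 ,  0.0668]), 'ft_torque': array([-0.0328, -0.0492, -0.0241]), 'grasp_force': array(0.), 'opening': array(0.0851)}
0.0187
[[ 0.0007 -0.9559 -0.2936  0.0745]
 [ 1.      0.001  -0.0009  0.0006]
 [ 0.0011 -0.2936  0.9559 -0.1699]
 [ 0.      0.      0.      1.    ]] 338.2715885526951 325.9522778507187 198.98380297043414
chute T [([310, 186], 0.74)]
chute S [([312, 224], 0.87), ([313, 205], 0.33)]
deck T [([310, 186], 0.72)]
deck S [([311, 205], 0.87), ([267, 195], 0.51)]
lip T [([310, 154], 0.65)]
lip S [([329, 229], 0.61), ([331, 192], 0.39)]
pin_a T [([212, 189], 0.77), ([156, 226], 0.59), ([394, 217], 0.4
[... 780 characters left out ...]
ob_grip S [([226, 227], 0.66), ([255, 281], 0.61)]
leaf_pivot T [([368, 184], 0.65)]
leaf_pivot S [([270, 242], 0.7), ([313, 207], 0.3)]
leaf_tip T [([154, 225], 0.68)]
leaf_tip S [([234, 269], 0.47)]
mark_point T [([309, 188], 0.44)]
mark_point S [([258, 281], 0.57)]
caliper T [([316, 255], 0.81)]
caliper S [([264, 194], 0.61)]
gasket T [([318, 114], 0.92)]
gasket S [([358, 260], 0.91), ([329, 189], 0.55)]
oil_bottle T [([443, 153], 0.88)]
oil_bottle S [([234, 323], 0.8), ([323, 221], 0.2)]
[array([[ 0.0172, -0.9997,  0.0177],
       [-0.995 , -0.0188, -0.0984],
       [ 0.0987, -0.0159, -0.995 ]]), array([-0.0063,  0.5641,  1.381 ]), 516.908781939926, 318.53001555646335, 195.2011004469715]
```

View pics/top.png

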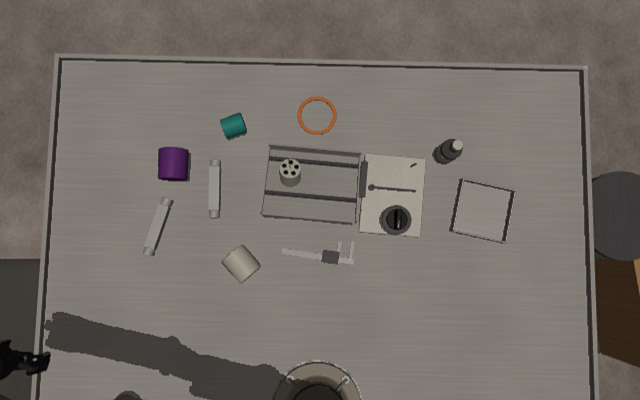

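View pics/scene.png

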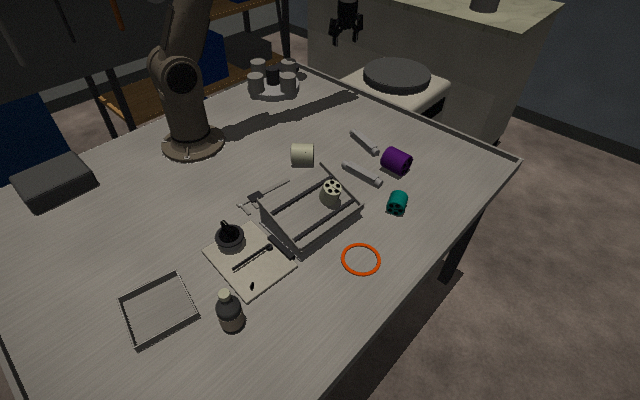

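Adapter look-alikes in the top view: on the chute with a bored top (290,170), a larger cream cylinder lying at (241,263), purple (173,164), turquoise (233,125). The one on the chute fits. There are two pins, at (214,189) and (158,226). The leaf runs from (371,187) to (416,190), and the mark is near (413,165).

Run:
```python
from h import *
T=cam("top");S=cam("scene")
save(T,"pics/topc.png",(250,130,440,250),4)
for n in ["adapter_mid","pin_a","deck","leaf_tip","tension_knob"]:
    for nm,p in (("T",T),("S",S)):
        for d in spotter.silhouettes(p,n)[:4]:
            m=d["pixels"].astype(np.uint8); r=cv2.minAreaRect(cv2.findNonZero(m)); print(n,nm,round(float(d["score"]),2),m.sum(),np.round(np.array(cv2.boxPoints(r))).astype(int).tolist())
```

```text
adapter_mid T 0.91 456 [[219, 119], [240, 112], [247, 132], [225, 139]]
adapter_mid T 0.89 1007 [[158, 147], [188, 147], [188, 181], [158, 181]]
adapter_mid T 0.76 824 [[220, 262], [241, 243], [261, 266], [240, 285]]
adapter_mid T 0.59 523 [[279, 159], [300, 159], [300, 186], [279, 186]]
adapter_mid S 0.85 421 [[384, 212], [391, 188], [409, 193], [402, 217]]
adapter_mid S 0.76 425 [[292, 163], [292, 143], [313, 143], [313, 163]]
adapter_mid S 0.74 620 [[378, 164], [388, 144], [414, 157], [404, 177]]
adapter_mid S 0.57 450 [[316, 201], [324, 177], [343, 183], [335, 208]]
pin_a T 0.86 687 [[208, 159], [220, 159], [220, 217], [208, 217]]
pin_a T 0.85 686 [[141, 252], [161, 197], [173, 201], [153, 256]]
pin_a T 0.3 346 [[387, 209], [407, 209], [407, 229], [387, 229]]
pin_a S 0.74 455 [[339, 168], [344, 158], [384, 179], [379, 189]]
pin_a S 0.66 316 [[347, 134], [354, 126], [381, 149], [374, 157]]
pin_a S 0.2 472 [[320, 180], [341, 180], [341, 206], [320, 206]]
deck T 0.68 6346 [[259, 214], [266, 143], [363, 151], [356, 223]]
deck S 0.97 4612 [[255, 200], [323, 150], [364, 207], [296, 257]]
deck S 0.51 4071 [[110, 300], [175, 267], [202, 321], [136, 353]]
deck S 0.41 10111 [[194, 242], [320, 148], [369, 213], [243, 307]]
deck S 0.25 341 [[292, 238], [353, 196], [356, 200], [295, 242]]
leaf_tip T 0.5 538 [[431, 154], [452, 133], [467, 148], [446, 169]]
leaf_tip T 0.42 23 [[374, 186], [381, 186], [381, 189], [374, 189]]
leaf_tip S 0.56 127 [[232, 267], [267, 243], [269, 246], [234, 270]]
leaf_tip S 0.52 262 [[342, 244], [380, 244], [380, 274], [342, 274]]
leaf_tip S 0.2 424 [[340, 169], [346, 159], [384, 179], [379, 189]]
tension_knob T 0.71 304 [[387, 209], [406, 209], [406, 228], [387, 228]]
tension_knob T 0.48 47 [[373, 188], [373, 186], [414, 190], [414, 192]]
tension_knob S 0.69 308 [[214, 236], [223, 220], [241, 230], [232, 246]]
```

View pics/topc.png

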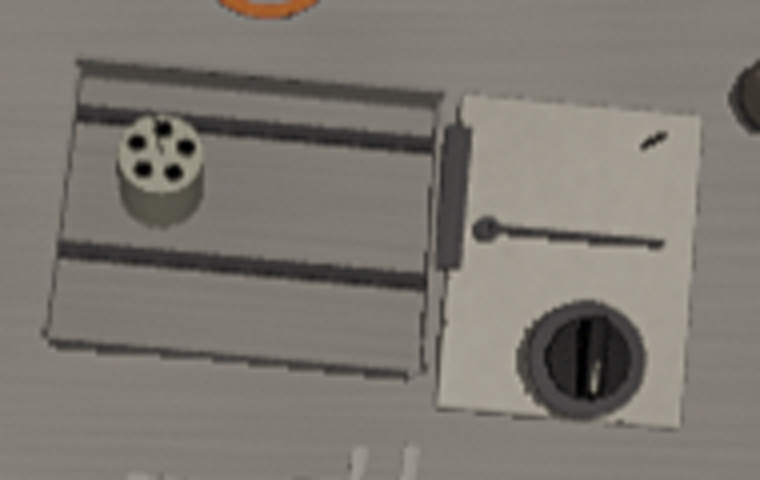

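The crop shows the chute's white bored adapter at about (290,168), with the purple, turquoise and larger cream ones elsewhere. The plate corners, the leaf (372,187)→(415,191), the mark's inner end (410.5,167) and the knob bar nearly along chute x are all clear.

```bash
cat >> h.py <<'E'
SL=0.30
def chuteT(x,y,a):
    T=np.eye(4);T[:2,:2]=[[np.cos(a),-np.sin(a)],[np.sin(a),np.cos(a)]];T[:2,3]=x,y;return T
DK=np.eye(4);DK[:3,:3]=[[np.cos(SL),0,np.sin(SL)],[0,1,0],[-np.sin(SL),0,np.cos(SL)]];DK[2,3]=.065
def ap(T,X): return T[:3,:3]@np.array(X,float)+T[:3,3]
E
python3 - <<'E'
from h import *
from scipy.optimize import least_squares
T=cam("top");S=cam("scene")
C=lambda x,y:(250+x/4,130+y/4)
pl=[((.105,-.14,.012),C(460,95)),((.105,-.31,.012),C(700,115)),((-.115,-.31,.012),C(682,428)),((-.115,-.14,.012),C(438,408))]
dk=[((.06,.121,.01),C(80,112)),((.06,-.121,.01),C(432,145)),((-.04,.121,.01),C(60,248)),((-.04,-.121,.01),C(425,282))]
def res(v):
    c=chuteT(*v);r=[]
    for X,u in pl: r+=list(proj(T,ap(c,X))-u)
    for X,u in dk: r+=list(proj(T,ap(c@DK,X))-u)
    return r
s=least_squares(res,[.6,0,0.]);print(s.x,np.round(s.fun,1))
c=chuteT(*s.x);ci=np.linalg.inv(c)
for n,u,z in [("pivot",C(487,229),.02),("leaftip",C(662,244),.02),("mark",C(642,148),.015),("knob",(395.5,218.5),.06)]:
    X=onz(T,u,z);print(n,X,"chute",ap(ci,X))
dT=c@DK
P=onplane(T,C(160,155),ap(dT,[0,0,.06]),dT[:3,2]);print("adtop",P,"deck",ap(np.linalg.inv(dT),P))
print("adtri",tri([T,S],[(290.,168.7),(332,188.5)]))
for b in ([[208,159],[220,159],[220,217],[208,217]],[[141,252],[161,197],[173,201],[153,256]]):
    b=np.array(b,float)+.5;w=[onz(T,q,.02)[:2] for q in b]
    e=[(w[0]+w[1])/2,(w[2]+w[3])/2] if np.linalg.norm(w[0]-w[1])<np.linalg.norm(w[1]-w[2]) else [(w[1]+w[2])/2,(w[0]+w[3])/2]
    d=e[0]-e[1];print("pin",(e[0]+e[1])/2,np.degrees(np.arctan2(d[1],d[0])),np.linalg.norm(d))
for n,p in (("reject_tray",T),("gasket",T),("oil_bottle",T),("caliper",T)):
    for d in spotter.silhouettes(p,n)[:1]:
        r=cv2.boxPoints(cv2.minAreaRect(cv2.findNonZero(d["pixels"].astype(np.uint8))));print(n,[onz(p,q,.02)[:2].round(3).tolist() for q in r])
E
```

```text
[ 0.5902  0.0228 -0.0684] [ 0.1 -0.5  0.8 -0.2  0.2  0.5 -0.5  0.2 -1.2  0.1  0.6 -0.2 -0.5  0.3
  0.6 -0.2]
pivot [ 0.5896 -0.1422  0.02  ] chute [ 0.0106 -0.1647  0.02  ]
leaftip [ 0.5815 -0.2629  0.02  ] chute [ 0.0108 -0.2857  0.02  ]
mark [ 0.6488 -0.2501  0.015 ] chute [ 0.0771 -0.2683  0.015 ]
knob [ 0.5025 -0.2013  0.06  ] chute [-0.0722 -0.2296  0.06  ]
adtop [0.6216 0.0795 0.1193] deck [0.0102 0.0587 0.06  ]
adtri [0.6226 0.0795 0.111 ]
pin [0.5783 0.2886] 2.114220108734044 0.1596217771897039
pin [0.4705 0.4384] -17.360409749463606 0.15685079367541846
reject_tray [[0.474, -0.354], [0.622, -0.389], [0.589, -0.545], [0.442, -0.509]]
gasket [[0.509, 0.163], [0.71, 0.151], [0.691, -0.117], [0.49, -0.101]]
oil_bottle [[0.695, -0.302], [0.745, -0.374], [0.696, -0.407], [0.646, -0.334]]
caliper [[0.376, 0.102], [0.435, 0.103], [0.439, -0.095], [0.379, -0.096]]
```

```bash
cat >> h.py <<'E'
from scipy.spatial.transform import Rotation as Ro
CH=chuteT(.5902,.0228,-.0684);DT=CH@DK
def plan(p,R,n=None,start=None):
    "one row, repeated n times, that takes the tool to p,R"
    o=monitor.get_obs() if start is None else start
    R0=np.array(o["ee_rot"]);p0=np.array(o["tcp_pos"])
    w=Ro.from_matrix(R0.T@R).as_rotvec();d=R0.T@(np.asarray(p)-p0)
    if n is None: n=int(max(1,np.ceil(np.linalg.norm(d)/.035),np.ceil(np.degrees(np.linalg.norm(w))/5.5)))
    A=sum(Ro.from_rotvec(w*k/n).as_matrix() for k in range(n))
    print("rows",n,"x",np.round(np.r_[100*np.linalg.solve(A,d),np.degrees(w)/n],2).tolist())
    return dict(ee_rot=R,tcp_pos=np.asarray(p))
def down(az):  # tool down, y axis at azimuth az (deg)
    a=np.radians(az);y=np.array([np.cos(a),np.sin(a),0]);z=np.array([0,0,-1.]);return np.c_[np.cross(y,z),y,z]
def RD(s=1): # square to the deck, tool y along s*deck y
    y=s*DT[:3,1];z=-DT[:3,2];return np.c_[np.cross(y,z),y,z]
def st():
    o=monitor.get_obs();print(round(float(o["clock"]),2),"tcp",np.array(o["tcp_pos"]),"F",np.array(o["ft_force"]),"M",np.array(o["ft_torque"]),"op",o["opening"],"g",o["grasp_force"],"q",np.array(o["joint_positions"]))
E
python3 - <<'E'
from h import *
plan(ap(DT,[.010,.0587,.12]),RD())
E
```

```text
rows 21 x [-2.61, -2.29, -0.23, 0.09, 0.82, -0.57]
```

```bash
R='[-2.61,-2.29,-0.23,0.09,0.82,-0.57,-1]'
python3 -m inch '[[-2.61,-2.29,-0.23,0.09,0.82,-0.57,-1],[-2.61,-2.29,-0.23,0.09,0.82,-0.57,-1],[-2.61,-2.29,-0.23,0.09,0.82,-0.57,-1],[-2.61,-2.29,-0.23,0.09,0.82,-0.57,-1],[-2.61,-2.29,-0.23,0.09,0.82,-0.57,-1],[-2.61,-2.29,-0.23,0.09,0.82,-0.57,-1],[-2.61,-2.29,-0.23,0.09,0.82,-0.57,-1],[-2.61,-2.29,-0.23,0.09,0.82,-0.57,-1],[-2.61,-2.29,-0.23,0.09,0.82,-0.57,-1],[-2.61,-2.29,-0.23,0.09,0.82,-0.57,-1]]' 40
python3 -m inch '[[-2.61,-2.29,-0.23,0.09,0.82,-0.57,-1],[-2.61,-2.29,-0.23,0.09,0.82,-0.57,-1],[-2.61,-2.29,-0.23,0.09,0.82,-0.57,-1],[-2.61,-2.29,-0.23,0.09,0.82,-0.57,-1],[-2.61,-2.29,-0.23,0.09,0.82,-0.57,-1],[-2.61,-2.29,-0.23,0.09,0.82,-0.57,-1],[-2.61,-2.29,-0.23,0.09,0.82,-0.57,-1],[-2.61,-2.29,-0.23,0.09,0.82,-0.57,-1],[-2.61,-2.29,-0.23,0.09,0.82,-0.57,-1],[-2.61,-2.29,-0.23,0.09,0.82,-0.57,-1]]'
python3 -m inch '[[-2.61,-2.29,-0.23,0.09,0.82,-0.57,-1],[0,0,0,0,0,0,-1],[0,0,0,0,0,0,-1]]'
python3 - <<'E'
from h import *
st();W=cam("wrist");save(W,"pics/w1.png")
n=DT[:3,2]
for d in spotter.pinpoint(W,"adapter_top")[:3]:
    P=onplane(W,d["at"],ap(DT,[0,0,.06]),n);print(d["at"],d["score"],P,ap(np.linalg.inv(DT),P))
plan(ap(DT,[.010,.0587,.12]),RD())
E
```

```text
clock: 3.48
tcp_pos: [0.3884, 0.3639, 0.2115]
ee_rot: [[-0.974, 0.178, -0.143], [0.177, 0.984, 0.018], [0.144, -0.008, -0.99]]
ft_force: [0.1, 0.2, 0.6]
opening: 0.0851
grasp_force: 0.0
clock: 4.32
tcp_pos: [0.6154, 0.1021, 0.1812]
ee_rot: [[-0.956, 0.078, -0.283], [0.076, 0.997, 0.02], [0.284, -0.002, -0.959]]
ft_force: [1.3, 0.6, 0.6]
opening: 0.0855
grasp_force: 0.0
clock: 4.57
tcp_pos: [0.6389, 0.0757, 0.1748]
ee_rot: [[-0.952, 0.073, -0.297], [0.071, 0.997, 0.019], [0.298, -0.003, -0.955]]
ft_force: [-0.4, 1.3, -0.4]
opening: 0.0854
grasp_force: 0.0
4.57 tcp [0.6389 0.0757 0.1748] F [-0.442   1.3266 -0.4203] M [-0.0013 -0.2863 -0.0171] op 0.08540365506531601 g 0.0 q [-0.3157  0.6437  0.225   1.4078 -0.1895  1.4072  1.4423]
[336.9, 207.2] 0.74 [0.624  0.0847 0.1187] [0.0123 0.0641 0.06  ]
[273.1, 180.7] 0.44 [0.6023 0.0417 0.1245] [-0.0073  0.0197  0.06  ]
rows 1 x [-0.11, -0.11, -0.12, -0.02, -0.14, -0.02]
```

View pics/w1.png

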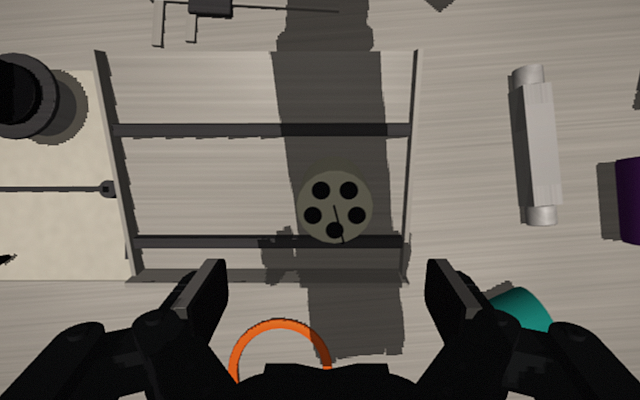

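The wrist view shows the white, five-bored, cracked adapter at (335,207), between the rests. The nearest pin is at (535,145) and the knob is at the left edge.

Run:
```python
from h import *
s=plan(ap(DT,[.0115,.062,.022]),RD(),5)
```

```text
rows 5 x [-0.05, 0.04, 1.94, -0.0, -0.03, -0.0]
```

```bash
python3 -m inch '[[-0.05,0.04,1.94,0,0,0,-1],[-0.05,0.04,1.94,0,0,0,-1],[-0.05,0.04,1.94,0,0,0,-1],[-0.05,0.04,1.94,0,0,0,-1],[-0.05,0.04,1.94,0,0,0,-1],[0,0,0,0,0,0,-1]]' 40
python3 -m inch '[[0,0,0,0,0,0,1],[0,0,0,0,0,0,1],[0,0,0,0,0,0,1],[0,0,0,0,0,0,1],[0,0,0,0,0,0,1],[0,0,0,0,0,0,1],[0,0,0,0,0,0,1],[0,0,0,0,0,0,1]]'
```

```text
clock: 5.17
tcp_pos: [0.6078, 0.0845, 0.08]
ee_rot: [[-0.951, 0.066, -0.303], [0.063, 0.998, 0.019], [0.303, -0.001, -0.953]]
ft_force: [-0.2, 1.1, 0.2]
opening: 0.0854
grasp_force: 0.0
clock: 5.83
tcp_pos: [0.6138, 0.0828, 0.0848]
ee_rot: [[-0.954, 0.069, -0.293], [0.066, 0.998, 0.021], [0.293, 0.0, -0.956]]
ft_force: [1.0, 0.4, 6.7]
opening: 0.0534
grasp_force: 42.3
```

```bash
python3 -m inch '[[0,0,-2,0,0,0,1],[0,0,-3,0,0,0,1],[0,0,-3,0,0,0,1],[0,0,-3,0,0,0,1],[0,0,-1,0,0,0,1],[0,0,0,0,0,0,1]]'
python3 - <<'E'
from h import *
print("was at deck",ap(np.linalg.inv(DT),[.6138,.0828,.0848]));st()
plan([.532,-.45,.20],down(76.7))
E
```

```text
clock: 6.33
tcp_pos: [0.6499, 0.0797, 0.2003]
ee_rot: [[-0.954, 0.07, -0.291], [0.067, 0.998, 0.02], [0.291, -0.0, -0.957]]
ft_force: [0.7, -0.6, -1.5]
opening: 0.0532
grasp_force: 42.5
was at deck [0.0127 0.0615 0.0247]
6.33 tcp [0.6499 0.0797 0.2003] F [ 0.7081 -0.6418 -1.5224] M [-0.0667 -0.5027  0.0595] op 0.05322973658885686 g 42.53959000110626 q [-0.3171  0.6378  0.2281  1.3567 -0.1891  1.4563  1.438 ]
rows 16 x [0.24, -3.39, 0.05, -0.09, -1.06, 0.58]
```

```bash
python3 -m inch '[[0.24,-3.39,0.05,-0.09,-1.06,0.58,1],[0.24,-3.39,0.05,-0.09,-1.06,0.58,1],[0.24,-3.39,0.05,-0.09,-1.06,0.58,1],[0.24,-3.39,0.05,-0.09,-1.06,0.58,1],[0.24,-3.39,0.05,-0.09,-1.06,0.58,1],[0.24,-3.39,0.05,-0.09,-1.06,0.58,1],[0.24,-3.39,0.05,-0.09,-1.06,0.58,1],[0.24,-3.39,0.05,-0.09,-1.06,0.58,1],[0.24,-3.39,0.05,-0.09,-1.06,0.58,1],[0.24,-3.39,0.05,-0.09,-1.06,0.58,1]]'
python3 -m inch '[[0.24,-3.39,0.05,-0.09,-1.06,0.58,1],[0.24,-3.39,0.05,-0.09,-1.06,0.58,1],[0.24,-3.39,0.05,-0.09,-1.06,0.58,1],[0.24,-3.39,0.05,-0.09,-1.06,0.58,1],[0.24,-3.39,0.05,-0.09,-1.06,0.58,1],[0.24,-3.39,0.05,-0.09,-1.06,0.58,1],[0,0,0,0,0,0,1],[0,0,0,0,0,0,1]]'
python3 - <<'E'
from h import *
st();W=cam("wrist")
for d in spotter.pinpoint(W,"reject_tray")[:2]: print(d["at"],d["score"],onz(W,d["at"],0))
for d in spotter.silhouettes(W,"reject_tray")[:1]:
    print([onz(W,q,.02)[:2].round(3).tolist() for q in cv2.boxPoints(cv2.minAreaRect(cv2.findNonZero(d["pixels"].astype(np.uint8))))])
plan([.532,-.45,.032],down(76.7),6)
E
```

```text
clock: 7.17
tcp_pos: [0.5823, -0.2546, 0.1972]
ee_rot: [[-0.978, 0.171, -0.118], [0.17, 0.985, 0.014], [0.118, -0.006, -0.993]]
ft_force: [0.5, -0.8, -1.9]
opening: 0.0537
grasp_force: 42.6
clock: 7.83
tcp_pos: [0.5264, -0.4526, 0.1962]
ee_rot: [[-0.972, 0.236, -0.009], [0.236, 0.972, 0.001], [0.009, -0.001, -1.0]]
ft_force: [0.4, 0.3, -2.9]
opening: 0.0535
grasp_force: 42.6
7.83 tcp [ 0.5264 -0.4526  0.1962] F [ 0.4054  0.2939 -2.8635] M [ 0.061  -0.0728  0.001 ] op 0.05349943990854031 g 42.64662265777588 q [ 0.3661  0.5404  0.376   1.5239 -0.2055  1.1245  2.1162]
[328.2, 171.5] 0.86 [ 0.5314 -0.4512  0.    ]
[[0.441, -0.506], [0.474, -0.358], [0.626, -0.38], [0.59, -0.548]]
rows 6 x [-0.04, -0.03, 2.75, 0.01, -0.07, 0.02]
```

```bash
python3 -m inch '[[-0.06,0,2.75,0,-0.07,0,1],[-0.06,0,2.75,0,-0.07,0,1],[-0.06,0,2.75,0,-0.07,0,1],[-0.06,0,2.75,0,-0.07,0,1],[-0.06,0,2.75,0,-0.07,0,1],[-0.06,0,2.45,0,-0.07,0,1],[0,0,0,0,0,0,1],[0,0,0,0,0,0,1]]'
python3 -m inch '[[0,0,0,0,0,0,-1],[0,0,0,0,0,0,-1],[0,0,0,0,0,0,-1],[0,0,0,0,0,0,-1],[0,0,0,0,0,0,-1],[0,0,0,0,0,0,-1],[0,0,-3,0,0,0,-1],[0,0,-4,0,0,0,-1],[0,0,-4,0,0,0,-1],[0,0,-4,0,0,0,-1]]'
python3 -m inch '[[0,0,-3,0,0,0,-1],[0,0,0,0,0,0,-1],[0,0,0,0,0,0,-1]]'
python3 - <<'E'
from h import *
st();W=cam("wrist");T=cam("top");save(T,"pics/t2.png",(130,130,530,290),2)
for d in spotter.silhouettes(T,"pin_a")[:3]:
    b=np.array(cv2.boxPoints(cv2.minAreaRect(cv2.findNonZero(d["pixels"].astype(np.uint8)))))+.5;w=[onz(T,q,.02)[:2] for q in b]
    e=[(w[0]+w[1])/2,(w[2]+w[3])/2] if np.linalg.norm(w[0]-w[1])<np.linalg.norm(w[1]-w[2]) else [(w[1]+w[2])/2,(w[0]+w[3])/2]
    dd=e[0]-e[1];print("pin",d["score"],(e[0]+e[1])/2,np.degrees(np.arctan2(dd[1],dd[0])),np.linalg.norm(dd))
plan([.578,.288,.20],down(92))
E
```

```text
clock: 8.65
tcp_pos: [0.5335, -0.4489, 0.035]
ee_rot: [[-0.974, 0.228, -0.001], [0.228, 0.974, 0.001], [0.001, 0.001, -1.0]]
ft_force: [-0.1, -0.1, -0.3]
opening: 0.0532
grasp_force: 42.8
clock: 9.48
tcp_pos: [0.5326, -0.451, 0.1881]
ee_rot: [[-0.973, 0.231, 0.001], [0.231, 0.973, -0.001], [-0.002, -0.001, -1.0]]
ft_force: [0.3, -0.8, 0.4]
opening: 0.0855
grasp_force: 0.0
clock: 9.73
tcp_pos: [0.5339, -0.4521, 0.2191]
ee_rot: [[-0.973, 0.231, 0.006], [0.231, 0.973, -0.004], [-0.007, -0.003, -1.0]]
ft_force: [-0.6, -0.0, -1.4]
opening: 0.0855
grasp_force: 0.0
9.73 tcp [ 0.5339 -0.4521  0.2191] F [-0.5564 -0.0247 -1.4367] M [-0.0234  0.063   0.0222] op 0.08545299719193264 g 0.0 q [ 0.3594  0.5221  0.3799  1.4989 -0.2045  1.1522  2.1135]
pin 0.64 [0.4697 0.4386] -16.45762107149342 0.15853439931821658
pin 0.64 [0.577  0.2872] 2.1087985500379127 0.1568419982013297
rows 22 x [0.14, 3.37, 0.07, 0.0, -0.0, -0.7]
```

View pics/t2.png

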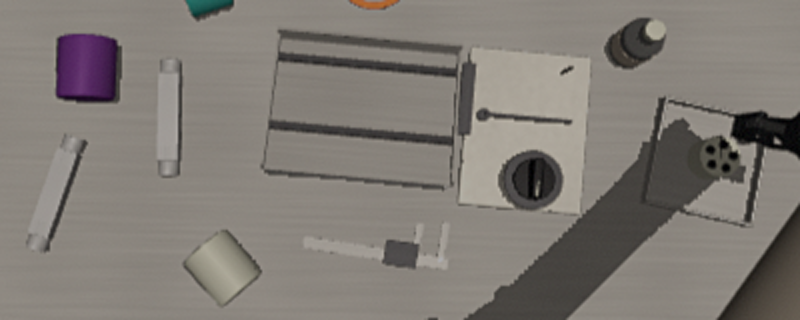

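The adapter is standing in the tray at crop (718,158) and the chute is empty. Two pins remain, at crop (169,117) and (57,192). Next I go above the first pin.

```bash
python3 -m inch '[[0.14,3.37,0.07,0,0,-0.7,-1],[0.14,3.37,0.07,0,0,-0.7,-1],[0.14,3.37,0.07,0,0,-0.7,-1],[0.14,3.37,0.07,0,0,-0.7,-1],[0.14,3.37,0.07,0,0,-0.7,-1],[0.14,3.37,0.07,0,0,-0.7,-1],[0.14,3.37,0.07,0,0,-0.7,-1],[0.14,3.37,0.07,0,0,-0.7,-1],[0.14,3.37,0.07,0,0,-0.7,-1],[0.14,3.37,0.07,0,0,-0.7,-1]]' 
python3 -m inch '[[0.14,3.37,0.07,0,0,-0.7,-1],[0.14,3.37,0.07,0,0,-0.7,-1],[0.14,3.37,0.07,0,0,-0.7,-1],[0.14,3.37,0.07,0,0,-0.7,-1],[0.14,3.37,0.07,0,0,-0.7,-1],[0.14,3.37,0.07,0,0,-0.7,-1],[0.14,3.37,0.07,0,0,-0.7,-1],[0.14,3.37,0.07,0,0,-0.7,-1],[0.14,3.37,0.07,0,0,-0.7,-1],[0.14,3.37,0.07,0,0,-0.7,-1]]' 
python3 -m inch '[[0.14,3.37,0.07,0,0,-0.7,-1],[0.14,3.37,0.07,0,0,-0.7,-1],[0,0,0,0,0,0,-1],[0,0,0,0,0,0,-1]]'
cat >> h.py <<'E'
def pins(p,z=.02):
    out=[]
    for d in spotter.silhouettes(p,"pin_a")[:3]:
        b=np.array(cv2.boxPoints(cv2.minAreaRect(cv2.findNonZero(d["pixels"].astype(np.uint8)))))+.5;w=[onz(p,q,z)[:2] for q in b]
        e=[(w[0]+w[1])/2,(w[2]+w[3])/2] if np.linalg.norm(w[0]-w[1])<np.linalg.norm(w[1]-w[2]) else [(w[1]+w[2])/2,(w[0]+w[3])/2]
        dd=e[0]-e[1];print("pin",d["score"],(e[0]+e[1])/2,np.degrees(np.arctan2(dd[1],dd[0])),np.linalg.norm(dd));out.append(((e[0]+e[1])/2,np.degrees(np.arctan2(dd[1],dd[0]))))
    return out
E
python3 - <<'E'
from h import *
st();W=cam("wrist");r=pins(W)
for d in spotter.pinpoint(W,"pin_a")[:2]: print(d["at"],onz(W,d["at"],.014))
plan([.578,.288,.012],down(92),6)
E
```

```text
clock: 10.72
tcp_pos: [0.5777, -0.1152, 0.2072]
ee_rot: [[-0.994, 0.109, -0.001], [0.109, 0.994, -0.001], [0.001, -0.002, -1.0]]
ft_force: [-0.6, -0.2, -0.1]
opening: 0.0851
grasp_force: 0.0
clock: 11.55
tcp_pos: [0.5821, 0.2212, 0.1995]
ee_rot: [[-1.0, -0.013, -0.001], [-0.013, 1.0, -0.003], [0.001, -0.003, -1.0]]
ft_force: [0.3, 0.5, -1.1]
opening: 0.0853
grasp_force: 0.0
clock: 11.88
tcp_pos: [0.5773, 0.2899, 0.1976]
ee_rot: [[-0.999, -0.041, -0.001], [-0.041, 0.999, -0.002], [0.002, -0.002, -1.0]]
ft_force: [-0.2, -1.6, -0.5]
opening: 0.0856
grasp_force: 0.0
11.88 tcp [0.5773 0.2899 0.1976] F [-0.2099 -1.6458 -0.5221] M [-0.0021  0.0155 -0.0039] op 0.08564179972486312 g 0.0 q [-0.6414  0.4364  0.1077  1.6393 -0.0502  1.0712  1.0926]
pin 0.88 [0.5803 0.2907] -179.35174335251727 0.16234768679710973
pin 0.74 [0.6099 0.0482] 165.86577569018084 0.22744223437768887
pin 0.65 [0.4786 0.4389] 162.97615134936885 0.14723566194938847
[329.0, 168.9] [0.5776 0.2929 0.014 ]
[485.2, 69.9] [0.4727 0.441  0.014 ]
rows 6 x [0.02, 0.05, 3.11, -0.03, 0.01, -0.01]
```

```bash
python3 -m inch '[[0,0.03,3.2,0,0,-0.1,-1],[0,0.03,3.2,0,0,-0.1,-1],[0,0.03,3.2,0,0,-0.1,-1],[0,0.03,3.2,0,0,-0.1,-1],[0,0.03,3.2,0,0,-0.1,-1],[0,0,3,0,0,0,-1],[0,0,0,0,0,0,-1],[0,0,0,0,0,0,-1]]' 
python3 -c "
from h import *
st()"
python3 -m inch '[[0,0,0,0,0,0,1],[0,0,0,0,0,0,1],[0,0,0,0,0,0,1],[0,0,0,0,0,0,1],[0,0,0,0,0,0,1],[0,0,0,0,0,0,1],[0,0,0,0,0,0,1],[0,0,0,0,0,0,1],[0,0,0,0,0,0,1],[0,0,0,0,0,0,1]]' 60
python3 -m inch '[[0,0,-1,0,0,0,1],[0,0,-2,0,0,0,1],[0,0,-3,0,0,0,1],[0,0,-4,0,0,0,1],[0,0,-4,0,0,0,1],[0,0,-3,0,0,0,1],[0,0,0,0,0,0,1],[0,0,0,0,0,0,1],[0,0,0,0,0,0,1]]'
python3 - <<'E'
from h import *
st();W=cam("wrist");save(W,"pics/w3.png");st();r=pins(W);st()
E
```

```text
clock: 12.7
tcp_pos: [0.579, 0.2861, 0.0087]
ee_rot: [[-0.999, -0.043, -0.001], [-0.043, 0.999, -0.004], [0.001, -0.004, -1.0]]
ft_force: [0.2, -0.6, 0.1]
opening: 0.0854
grasp_force: 0.0
12.7 tcp [0.579  0.2861 0.0087] F [ 0.2233 -0.5895  0.1036] M [ 0.0105  0.0217 -0.0077] op 0.08536650242940615 g 0.0 q [-0.6157  0.6569  0.0812  1.7651 -0.07    0.7255  1.1151]
clock: 13.53
tcp_pos: [0.5797, 0.2884, 0.0098]
ee_rot: [[-0.999, -0.045, 0.002], [-0.045, 0.999, -0.002], [-0.002, -0.002, -1.0]]
ft_force: [0.1, -0.5, -0.1]
opening: 0.0001
grasp_force: 0.0
clock: 14.28
tcp_pos: [0.5789, 0.2885, 0.1799]
ee_rot: [[-0.999, -0.045, 0.002], [-0.045, 0.999, -0.002], [-0.002, -0.002, -1.0]]
ft_force: [-0.5, -0.5, -0.6]
opening: -0.0001
grasp_force: 0.0
14.28 tcp [0.5789 0.2885 0.1799] F [-0.5101 -0.5353 -0.6376] M [-0.0054  0.0893 -0.0016] op -0.0001199801467934057 g 0.0 q [-0.6383  0.4522  0.1071  1.6579 -0.0516  1.0337  1.1004]
14.33 tcp [0.5785 0.2883 0.1789] F [-0.313   0.1545 -0.8891] M [-0.053  -0.0179  0.0243] op 0.00016453708462955063 g 0.0 q [-0.6383  0.4533  0.107   1.6586 -0.0516  1.0337  1.1004]
pin 0.85 [0.4812 0.4398] 163.76069055764472 0.14357766284213347
pin 0.71 [0.5777 0.292 ] -179.00321194145056 0.1586004002723123
14.38 tcp [0.5783 0.2882 0.1784] F [-0.2006  0.278  -0.6808] M [ 0.0071 -0.0221 -0.0004] op 0.00016195021558734643 g 0.0 q [-0.6383  0.4539  0.1069  1.6588 -0.0516  1.0336  1.1004]
```

View pics/w3.png

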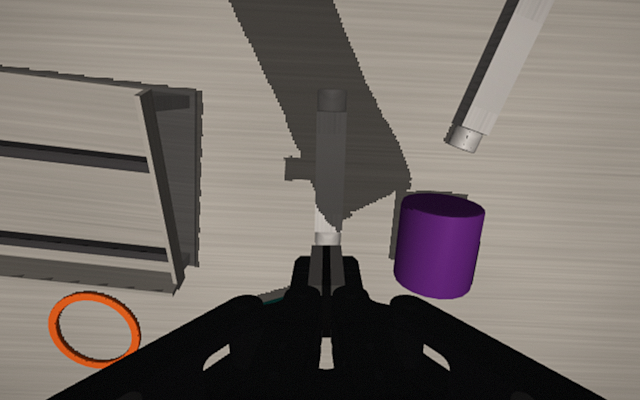

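The fingers shut empty at opening 0, and the pin still lies under them, (332,95) to (327,240). I'll lower again and watch the close step by step.

```bash
python3 -m inch '[[0,0,0,0,0,0,-1],[0,0,0,0,0,0,-1],[0,0,0,0,0,0,-1],[0,0,0,0,0,0,-1],[0,0,0,0,0,0,-1],[0,0,0,0,0,0,-1],[0,0,0,0,0,0,-1]]' 
python3 -m inch '[[0,0.07,3.5,0,0,0.2,-1],[0,0.07,3.5,0,0,0.2,-1],[0,0.07,3.5,0,0,0.2,-1],[0,0.07,3.5,0,0,0.2,-1],[0,0.07,2.3,0,0,0.2,-1],[0,0,1,0,0,0,-1],[0,0,0,0,0,0,-1],[0,0,0,0,0,0,-1],[0,0,0,0,0,0,-1]]' 
python3 -m inch '[[0,0,0,0,0,0,0.2],[0,0,0,0,0,0,0.2],[0,0,0,0,0,0,0.2],[0,0,0,0,0,0,0.2],[0,0,0,0,0,0,0.2]]' 30
python3 - <<'E'
from h import *
st();W=cam("wrist");save(W,"pics/w4.png")
E
```

```text
clock: 14.97
tcp_pos: [0.5794, 0.2887, 0.1799]
ee_rot: [[-0.999, -0.045, 0.002], [-0.045, 0.999, -0.002], [-0.002, -0.002, -1.0]]
ft_force: [-0.3, -0.7, 0.1]
opening: 0.0834
grasp_force: 0.0
clock: 15.72
tcp_pos: [0.5811, 0.2926, 0.0089]
ee_rot: [[-1.0, -0.028, 0.005], [-0.028, 1.0, -0.0], [-0.005, -0.0, -1.0]]
ft_force: [0.4, 1.2, 0.4]
opening: 0.0856
grasp_force: 0.0
clock: 16.13
tcp_pos: [0.5797, 0.292, 0.0073]
ee_rot: [[-1.0, -0.028, 0.002], [-0.028, 1.0, -0.001], [-0.002, -0.001, -1.0]]
ft_force: [0.1, -0.0, -0.6]
opening: 0.0339
grasp_force: 0.0
16.13 tcp [0.5797 0.292  0.0073] F [ 0.0783 -0.0254 -0.5657] M [-0.0264  0.0422 -0.0214] op 0.03388514670908447 g 0.0 q [-0.6247  0.6613  0.0844  1.7611 -0.0749  0.7209  1.0967]
```

View pics/w4.png

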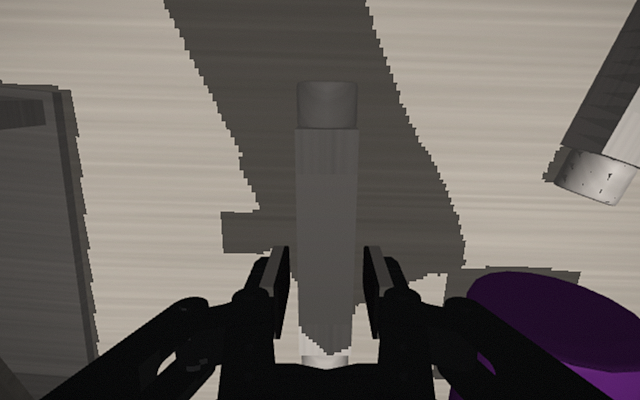

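The open pads sit either side of the pin's middle at about (325,290), well centred. Closing in small steps.

```bash
python3 -m inch '[[0,0,0,0,0,0,0.4],[0,0,0,0,0,0,0.4],[0,0,0,0,0,0,0.4],[0,0,0,0,0,0,0.4]]' 40
python3 -m inch '[[0,0,0,0,0,0,0.6],[0,0,0,0,0,0,0.6],[0,0,0,0,0,0,0.6],[0,0,0,0,0,0,0.6]]'
python3 - <<'E'
from h import *
st();W=cam("wrist");save(W,"pics/w5.png",(160,60,480,400),1.5)
E
```

```text
clock: 16.52
tcp_pos: [0.5795, 0.2919, 0.0068]
ee_rot: [[-1.0, -0.028, 0.002], [-0.028, 1.0, -0.002], [-0.002, -0.002, -1.0]]
ft_force: [-0.2, -0.4, -0.5]
opening: 0.0257
grasp_force: 0.0
clock: 16.85
tcp_pos: [0.5796, 0.2919, 0.0069]
ee_rot: [[-1.0, -0.028, 0.002], [-0.028, 1.0, -0.002], [-0.002, -0.002, -1.0]]
ft_force: [0.5, -0.6, 0.2]
opening: 0.0174
grasp_force: 0.0
16.85 tcp [0.5796 0.2919 0.0069] F [ 0.5055 -0.5553  0.1906] M [-0.0039  0.0151 -0.056 ] op 0.017423582705717085 g 0.0 q [-0.6247  0.6619  0.0844  1.7611 -0.0749  0.7207  1.0967]
```

View pics/w5.png

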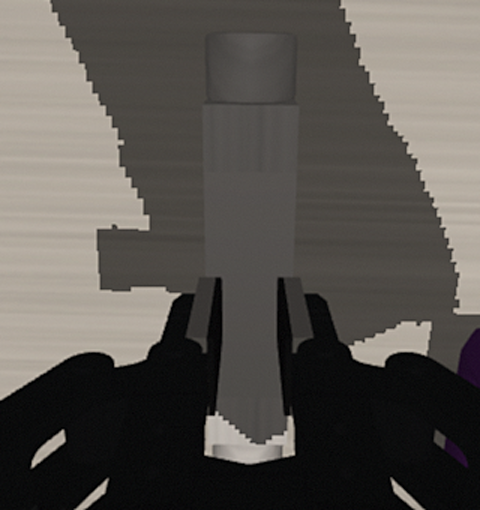

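The pads sit over the pin's top at 17 mm opening with no contact. The fingertips are therefore higher than the reported TCP implies, so I'll reopen and feel downward for the surface.

```bash
python3 -m inch '[[0,0,0,0,0,0,-0.2],[0,0,0,0,0,0,-0.2],[0,0,0,0,0,0,-0.2],[0,0,0,0,0,0,-0.2]]' 40
python3 -m inch '[[0,0,0.3,0,0,0,-0.2],[0,0,0,0,0,0,-0.2],[0,0,0,0,0,0,-0.2]]'
python3 -m inch '[[0,0,0.4,0,0,0,-0.2],[0,0,0,0,0,0,-0.2],[0,0,0,0,0,0,-0.2]]'
python3 - <<'E'
from h import *
st();W=cam("wrist");T=cam("top")
for n in ("pin_a",):
  for d in spotter.pinpoint(T,n)[:3]:print(d["at"],onz(T,d["at"],.014))
E
```

```text
clock: 17.23
tcp_pos: [0.5796, 0.2919, 0.0069]
ee_rot: [[-1.0, -0.028, 0.002], [-0.028, 1.0, -0.002], [-0.002, -0.002, -1.0]]
ft_force: [-0.6, 0.2, -0.5]
opening: 0.0509
grasp_force: 0.0
clock: 17.48
tcp_pos: [0.5793, 0.2918, 0.0036]
ee_rot: [[-1.0, -0.028, 0.002], [-0.028, 1.0, -0.002], [-0.002, -0.002, -1.0]]
ft_force: [0.4, 0.1, 0.7]
opening: 0.0518
grasp_force: 0.0
clock: 17.73
tcp_pos: [0.5793, 0.2918, -0.0005]
ee_rot: [[-1.0, -0.028, 0.001], [-0.028, 1.0, -0.002], [-0.001, -0.002, -1.0]]
ft_force: [0.0, -0.3, 0.1]
opening: 0.0511
grasp_force: 0.0
17.73 tcp [ 0.5793  0.2918 -0.0005] F [ 0.0139 -0.2545  0.0572] M [ 0.0308 -0.0419  0.0296] op 0.05107528423195148 g 0.0 q [-0.6237  0.6723  0.083   1.7633 -0.0757  0.7089  1.0973]
[158.2, 226.5] [0.4716 0.4385 0.014 ]
[211.9, 188.7] [0.5779 0.2968 0.014 ]
```

```bash
python3 -m inch '[[0,0,0.4,0,0,0,-0.2],[0,0,0.2,0,0,0,-0.2],[0,0,0,0,0,0,-0.2],[0,0,0,0,0,0,-0.2]]'
python3 -m inch '[[0,0,0.4,0,0,0,-0.2],[0,0,0.2,0,0,0,-0.2],[0,0,0,0,0,0,-0.2],[0,0,0,0,0,0,-0.2]]'
python3 -m inch '[[0,0,0.3,0,0,0,-0.2],[0,0,0,0,0,0,-0.2],[0,0,0,0,0,0,-0.2]]'
python3 - <<'E'
from h import *
W=cam("wrist");save(W,"pics/w6.png",(160,60,480,400),1.5)
E
```

```text
clock: 18.22
tcp_pos: [0.5793, 0.2918, -0.0064]
ee_rot: [[-1.0, -0.028, 0.001], [-0.028, 1.0, -0.002], [-0.001, -0.002, -1.0]]
ft_force: [-0.3, -1.1, 0.1]
opening: 0.0516
grasp_force: 0.0
clock: 18.55
tcp_pos: [0.5794, 0.2918, -0.0124]
ee_rot: [[-1.0, -0.028, 0.002], [-0.028, 1.0, -0.002], [-0.002, -0.002, -1.0]]
ft_force: [-0.3, -0.5, -0.4]
opening: 0.0512
grasp_force: 0.0
clock: 18.8
tcp_pos: [0.5795, 0.2918, -0.0153]
ee_rot: [[-1.0, -0.028, 0.002], [-0.028, 1.0, -0.002], [-0.002, -0.002, -1.0]]
ft_force: [0.4, -0.7, 0.7]
opening: 0.0517
grasp_force: 0.0
```

View pics/w6.png

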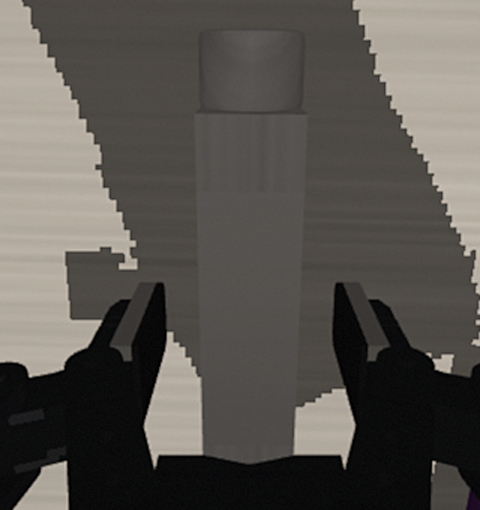

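```bash
python3 -m inch '[[0,0,0.4,0,0,0,-0.2],[0,0,0.3,0,0,0,-0.2],[0,0,0,0,0,0,-0.2],[0,0,0,0,0,0,-0.2]]'
python3 -m inch '[[0,0,0,0,0,0,0.2],[0,0,0,0,0,0,0.2],[0,0,0,0,0,0,1],[0,0,0,0,0,0,1],[0,0,0,0,0,0,1],[0,0,0,0,0,0,1],[0,0,0,0,0,0,1],[0,0,0,0,0,0,1]]' 60
```

```text
clock: 19.18
tcp_pos: [0.5793, 0.2917, -0.0225]
ee_rot: [[-1.0, -0.028, 0.001], [-0.028, 1.0, -0.002], [-0.001, -0.002, -1.0]]
ft_force: [0.8, -0.4, -0.6]
opening: 0.0511
grasp_force: 0.0
clock: 19.85
tcp_pos: [0.5799, 0.292, -0.0218]
ee_rot: [[-1.0, -0.028, 0.003], [-0.028, 1.0, -0.001], [-0.003, -0.001, -1.0]]
ft_force: [-0.4, 0.2, 3.9]
opening: 0.0269
grasp_force: 59.9
```

```bash
python3 -m inch '[[0,0,-0.5,0,0,0,1],[0,0,-1,0,0,0,1],[0,0,-2,0,0,0,1],[0,0,-3,0,0,0,1],[0,0,-4,0,0,0,1],[0,0,-4,0,0,0,1],[0,0,-3,0,0,0,1],[0,0,0,0,0,0,1],[0,0,0,0,0,0,1],[0,0,0,0,0,0,1]]'
cat >> h.py <<'E'
def ft(n=6):
    F=[];M=[]
    for _ in range(n):
        imaging.get_image("wrist");o=monitor.get_obs();F.append(o["ft_force"]);M.append(o["ft_torque"])
    print("F",np.mean(F,0),"M",np.mean(M,0),"sd",np.std(M,0),"op",o["opening"],"g",o["grasp_force"])
E
python3 - <<'E'
from h import *
st();ft();W=cam("wrist");save(W,"pics/w7.png");pins(W,.18)
E
```

```text
clock: 20.68
tcp_pos: [0.578, 0.2916, 0.1518]
ee_rot: [[-1.0, -0.028, -0.0], [-0.028, 1.0, -0.003], [0.0, -0.003, -1.0]]
ft_force: [-0.2, -0.0, -4.5]
opening: 0.027
grasp_force: 59.7
20.68 tcp [0.578  0.2916 0.1518] F [-0.1966 -0.047  -4.4972] M [ 0.0417 -0.162   0.0299] op 0.026982316385786513 g 59.69536900520325 q [-0.6441  0.4823  0.1089  1.6804 -0.0578  0.9836  1.0832]
F [-0.1754 -0.2454 -4.3081] M [ 0.0089 -0.1829  0.0056] sd [0.0259 0.0234 0.0113] op 0.027021411004885258 g 59.68735456466675
pin 0.82 [0.4957 0.3598] 164.47292433840607 0.06264046384914511
pin 0.73 [0.5682 0.2919] -178.37220245875744 0.1419994556543994
```

View pics/w7.png

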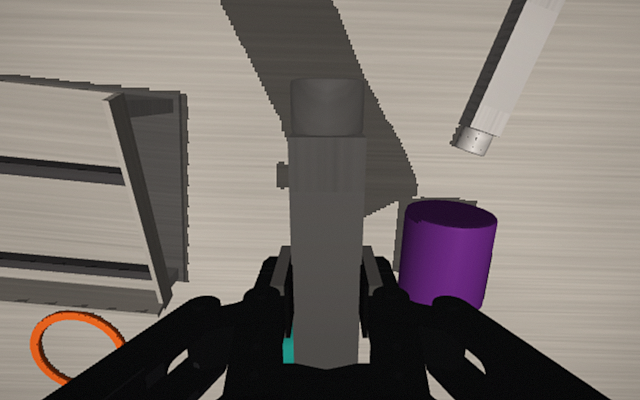

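The pin is held level. The wrist reads a 4.3 N load and My −0.18 N·m, which puts the balance point 42 mm towards the robot (tool +x). So I turn it half a turn about tool z, which brings that end downslope.

```bash
python3 -m inch '[[0,0,-0.5,0,0,6.5,1],[0,0,-0.5,0,0,6.5,1],[0,0,-0.5,0,0,6.5,1],[0,0,-0.5,0,0,6.5,1],[0,0,-0.5,0,0,6.5,1],[0,0,-0.5,0,0,6.5,1],[0,0,-0.5,0,0,6.5,1],[0,0,-0.5,0,0,6.5,1],[0,0,-0.5,0,0,6.5,1],[0,0,-0.5,0,0,6.5,1]]'
python3 -m inch '[[0,0,0,0,0,6.5,1],[0,0,0,0,0,6.5,1],[0,0,0,0,0,6.5,1],[0,0,0,0,0,6.5,1],[0,0,0,0,0,6.5,1],[0,0,0,0,0,6.5,1],[0,0,0,0,0,6.5,1],[0,0,0,0,0,6.5,1],[0,0,0,0,0,6.5,1],[0,0,0,0,0,6.5,1]]'
python3 -m inch '[[0,0,0,0,0,6.5,1],[0,0,0,0,0,6.5,1],[0,0,0,0,0,6.5,1],[0,0,0,0,0,6.5,1],[0,0,0,0,0,6.5,1],[0,0,0,0,0,6.5,1],[0,0,0,0,0,6.5,1],[0,0,0,0,0,6.5,1],[0,0,0,0,0,0,1],[0,0,0,0,0,0,1]]'
python3 - <<'E'
from h import *
st();ft(4)
plan(ap(DT,[.0,.0,.08]),RD(-1))
E
```

```text
clock: 21.92
tcp_pos: [0.5789, 0.2922, 0.2028]
ee_rot: [[-0.443, 0.897, 0.001], [0.897, 0.443, -0.002], [-0.002, 0.0, -1.0]]
ft_force: [0.2, -0.2, -3.7]
opening: 0.0266
grasp_force: 59.6
clock: 22.75
tcp_pos: [0.5787, 0.2924, 0.2025]
ee_rot: [[0.625, 0.78, 0.001], [0.78, -0.625, -0.002], [-0.001, 0.002, -1.0]]
ft_force: [0.1, 0.1, -5.1]
opening: 0.0267
grasp_force: 59.6
clock: 23.58
tcp_pos: [0.5787, 0.2926, 0.2025]
ee_rot: [[1.0, -0.003, 0.001], [-0.003, -1.0, -0.002], [0.001, 0.002, -1.0]]
ft_force: [-0.2, -0.5, -3.2]
opening: 0.0269
grasp_force: 59.6
23.58 tcp [0.5787 0.2926 0.2025] F [-0.1551 -0.544  -3.1628] M [ 0.0281  0.1903 -0.0092] op 0.026874250742863204 g 59.63294863700867 q [-1.1545  0.5653  0.869   1.6656 -0.4662  1.1318 -1.7332]
F [-0.29    0.1293 -3.7207] M [ 0.019   0.1607 -0.0234] sd [0.0409 0.0181 0.0064] op 0.02687777528978768 g 59.63274300098419
rows 9 x [0.57, 3.0, 0.61, 0.07, -1.92, 0.4]
```

The moment flipped to +0.17, so the heavy end now points downslope. Moving over the chute.

```bash
python3 -m inch '[[0.57,3.0,0.61,0.07,-1.92,0.4,1],[0.57,3.0,0.61,0.07,-1.92,0.4,1],[0.57,3.0,0.61,0.07,-1.92,0.4,1],[0.57,3.0,0.61,0.07,-1.92,0.4,1],[0.57,3.0,0.61,0.07,-1.92,0.4,1],[0.57,3.0,0.61,0.07,-1.92,0.4,1],[0.57,3.0,0.61,0.07,-1.92,0.4,1],[0.57,3.0,0.61,0.07,-1.92,0.4,1],[0.57,3.0,0.61,0.07,-1.92,0.4,1],[0,0,0,0,0,0,1]]'
python3 -m inch '[[0,0,0,0,0,0,1],[0,0,0,0,0,0,1]]'
python3 - <<'E'
from h import *
st();ft(4);o=monitor.get_obs();print("deck",ap(np.linalg.inv(DT),o["tcp_pos"]))
plan(ap(DT,[.0,.0,.0]),RD(-1),4)
E
```

```text
clock: 24.62
tcp_pos: [0.6126, 0.0115, 0.1406]
ee_rot: [[0.952, -0.079, -0.296], [-0.078, -0.997, 0.017], [-0.297, 0.006, -0.955]]
ft_force: [-0.9, -1.3, -3.6]
opening: 0.0269
grasp_force: 60.2
clock: 24.78
tcp_pos: [0.6134, 0.0213, 0.1416]
ee_rot: [[0.953, -0.07, -0.294], [-0.067, -0.998, 0.022], [-0.295, -0.001, -0.956]]
ft_force: [-0.2, 1.2, -4.6]
opening: 0.0268
grasp_force: 60.2
24.78 tcp [0.6134 0.0213 0.1416] F [-0.222   1.1626 -4.6371] M [ 0.0712 -0.4105 -0.0168] op 0.026764210083691217 g 60.178688764572144 q [-0.592   0.7507  0.7924  1.5473 -0.5005  1.3806 -1.3279]
F [ 0.0182  0.5984 -4.1485] M [-0.0016 -0.408   0.0166] sd [0.0356 0.0299 0.036 ] op 0.02670231121538192 g 60.18277645111084
deck [-0.0008  0.0015  0.0804]
rows 4 x [0.02, 0.04, 2.01, -0.01, -0.02, 0.01]
```

```bash
python3 -m inch '[[0.02,0.04,2,0,0,0,1],[0.02,0.04,2,0,0,0,1],[0.02,0.04,2,0,0,0,1],[0,0.04,1.5,0,0,0,1],[0,0,0.5,0,0,0,1],[0,0,0,0,0,0,1],[0,0,0,0,0,0,1]]'
python3 -m inch '[[0,0,0.3,0,0,0,1],[0,0,0.3,0,0,0,1],[0,0,0.2,0,0,0,1],[0,0,0,0,0,0,1],[0,0,0,0,0,0,1]]'
python3 - <<'E'
from h import *
st();o=monitor.get_obs();print("deck",ap(np.linalg.inv(DT),o["tcp_pos"]),"Fdeck",DT[:3,:3].T@np.array(o["ft_force"]))
E
```

```text
clock: 25.57
tcp_pos: [0.5906, 0.0216, 0.0659]
ee_rot: [[0.953, -0.07, -0.293], [-0.067, -0.998, 0.021], [-0.294, -0.0, -0.956]]
ft_force: [0.7, -1.1, -4.0]
opening: 0.0268
grasp_force: 60.0
clock: 25.98
tcp_pos: [0.5876, 0.0212, 0.0576]
ee_rot: [[0.953, -0.071, -0.294], [-0.068, -0.997, 0.021], [-0.295, -0.0, -0.955]]
ft_force: [-0.4, -0.1, -4.1]
opening: 0.0269
grasp_force: 60.1
25.98 tcp [0.5876 0.0212 0.0576] F [-0.4471 -0.0741 -4.0959] M [-0.0384 -0.4098  0.0072] op 0.026911156161481476 g 60.05838632583618 q [-0.5899  0.8083  0.7472  1.6658 -0.5526  1.2206 -1.283 ]
deck [-0.0002 -0.0017 -0.0078] Fdeck [ 0.7891 -0.1045 -4.0433]
```

```bash
python3 -m inch '[[0,0,0.3,0,0,0,1],[0,0,0,0,0,0,1],[0,0,0,0,0,0,1]]'
python3 -m inch '[[0,0,0.2,0,0,0,1],[0,0,0,0,0,0,1],[0,0,0,0,0,0,1]]'
python3 -m inch '[[0,0,0.1,0,0,0,1],[0,0,0,0,0,0,1],[0,0,0,0,0,0,1]]'
python3 - <<'E'
from h import *
o=monitor.get_obs();print("deck",ap(np.linalg.inv(DT),o["tcp_pos"]),"Fdeck",DT[:3,:3].T@np.array(o["ft_force"]))
E
```

```text
clock: 26.23
tcp_pos: [0.5867, 0.0213, 0.0546]
ee_rot: [[0.953, -0.071, -0.294], [-0.068, -0.997, 0.021], [-0.295, 0.0, -0.955]]
ft_force: [0.1, -0.6, -4.2]
opening: 0.0271
grasp_force: 60.2
clock: 26.48
tcp_pos: [0.5867, 0.0213, 0.0544]
ee_rot: [[0.953, -0.071, -0.294], [-0.068, -0.997, 0.022], [-0.294, -0.001, -0.956]]
ft_force: [-1.2, -0.5, 7.0]
opening: 0.0266
grasp_force: 61.4
clock: 26.73
tcp_pos: [0.5867, 0.0213, 0.0544]
ee_rot: [[0.953, -0.071, -0.293], [-0.068, -0.997, 0.022], [-0.294, -0.001, -0.956]]
ft_force: [-2.0, 1.4, 13.6]
opening: 0.027
grasp_force: 62.3
deck [-0.0001 -0.0017 -0.0112] Fdeck [-6.0099  1.2399 12.429 ]
```

The pin touches the rests at the predicted height. I ease the pressure and slide it to the lip.

```bash
python3 -m inch '[[0,0,-0.15,0,0,0,1],[0.3,0,0,0,0,0,1],[0.3,0,0,0,0,0,1],[0.1,0,0,0,0,0,1],[0,0,0,0,0,0,1],[0,0,0,0,0,0,1]]'
python3 -m inch '[[0.2,0,0,0,0,0,1],[0,0,0,0,0,0,1],[0,0,0,0,0,0,1]]'
python3 -m inch '[[0.2,0,0,0,0,0,1],[0,0,0,0,0,0,1],[0,0,0,0,0,0,1]]'
python3 - <<'E'
from h import *
o=monitor.get_obs();print("deck",ap(np.linalg.inv(DT),o["tcp_pos"]),"Fdeck",DT[:3,:3].T@np.array(o["ft_force"]))
E
```

```text
clock: 27.23
tcp_pos: [0.5932, 0.0207, 0.0524]
ee_rot: [[0.953, -0.071, -0.294], [-0.068, -0.997, 0.021], [-0.295, -0.0, -0.955]]
ft_force: [-1.8, 0.8, 7.4]
opening: 0.0267
grasp_force: 61.6
clock: 27.48
tcp_pos: [0.5951, 0.0204, 0.0518]
ee_rot: [[0.953, -0.071, -0.294], [-0.068, -0.997, 0.021], [-0.295, -0.0, -0.955]]
ft_force: [-2.2, 0.0, 8.3]
opening: 0.027
grasp_force: 61.6
clock: 27.73
tcp_pos: [0.597, 0.0202, 0.0512]
ee_rot: [[0.953, -0.071, -0.294], [-0.068, -0.997, 0.021], [-0.295, -0.0, -0.955]]
ft_force: [-2.4, 0.5, 7.8]
opening: 0.0272
grasp_force: 61.6
deck [ 0.0107 -0.0021 -0.0111] Fdeck [-4.6662  0.3293  6.7224]
```

```bash
python3 -m inch '[[0.2,0,0,0,0,0,1],[0,0,0,0,0,0,1],[0,0,0,0,0,0,1]]'
python3 -m inch '[[0.2,0,0,0,0,0,1],[0,0,0,0,0,0,1],[0,0,0,0,0,0,1]]'
python3 -m inch '[[0.15,0,0,0,0,0,1],[0,0,0,0,0,0,1],[0,0,0,0,0,0,1]]'
python3 - <<'E'
from h import *
o=monitor.get_obs();print("deck",ap(np.linalg.inv(DT),o["tcp_pos"]),"Fdeck",DT[:3,:3].T@np.array(o["ft_force"]))
E
```

```text
clock: 27.98
tcp_pos: [0.5974, 0.0202, 0.051]
ee_rot: [[0.952, -0.071, -0.297], [-0.068, -0.997, 0.022], [-0.298, -0.001, -0.954]]
ft_force: [-6.3, 0.8, 13.3]
opening: 0.0267
grasp_force: 62.0
clock: 28.23
tcp_pos: [0.5973, 0.0203, 0.0511]
ee_rot: [[0.951, -0.072, -0.302], [-0.068, -0.997, 0.023], [-0.302, -0.001, -0.953]]
ft_force: [-13.3, 2.7, 19.0]
opening: 0.0266
grasp_force: 62.5
clock: 28.48
tcp_pos: [0.5972, 0.0203, 0.0511]
ee_rot: [[0.95, -0.072, -0.305], [-0.068, -0.997, 0.024], [-0.306, -0.002, -0.952]]
ft_force: [-17.8, 2.3, 24.2]
opening: 0.027
grasp_force: 62.9
deck [ 0.0109 -0.002  -0.0112] Fdeck [-24.283    1.0795  17.7872]
```

```bash
python3 -m inch '[[-0.4,0,0,0,0,0,1],[0,0,-0.05,0,0,0,1],[0,0,0,0,0,0,1]]'
python3 -m inch '[[0,0,0,0,0,0,0.1],[0,0,0,0,0,0,-0.2],[0,0,0,0,0,0,-0.2],[0,0,0,0,0,0,-0.2],[0,0,0,0,0,0,-0.2],[0,0,-1,0,0,0,-0.2],[0,0,-3,0,0,0,-0.2],[0,0,-4,0,0,0,-0.2],[0,0,-4,0,0,0,-0.2],[0,0,-3,0,0,0,-0.2]]'
python3 -m inch '[[0,0,0,0,0,0,-0.2],[0,0,0,0,0,0,-0.2]]'
python3 - <<'E'
from h import *
st();W=cam("wrist");save(W,"pics/w8.png");T=cam("top");pins(T)
E
```

```text
clock: 28.73
tcp_pos: [0.5974, 0.0203, 0.0511]
ee_rot: [[0.952, -0.071, -0.296], [-0.068, -0.997, 0.021], [-0.297, -0.0, -0.955]]
ft_force: [-5.2, -0.2, 9.4]
opening: 0.0271
grasp_force: 61.6
clock: 29.57
tcp_pos: [0.6441, 0.0167, 0.1973]
ee_rot: [[0.954, -0.071, -0.291], [-0.068, -0.997, 0.02], [-0.292, 0.001, -0.956]]
ft_force: [0.5, -0.5, 0.2]
opening: 0.0512
grasp_force: 0.0
clock: 29.73
tcp_pos: [0.6442, 0.0167, 0.1958]
ee_rot: [[0.954, -0.071, -0.29], [-0.068, -0.997, 0.021], [-0.291, -0.0, -0.957]]
ft_force: [-0.1, 0.3, -0.8]
opening: 0.0511
grasp_force: 0.0
29.73 tcp [0.6442 0.0167 0.1958] F [-0.0608  0.3336 -0.8057] M [-0.0411 -0.3152 -0.0422] op 0.05109123953043148 g 0.0 q [-0.5621  0.7462  0.8087  1.416  -0.484   1.5007 -1.3504]
pin 0.89 [0.6133 0.0162] -4.122426086466544 0.15965471999028236
pin 0.86 [0.4694 0.4381] -16.811838682873972 0.15686170596790405
```

View pics/w8.png

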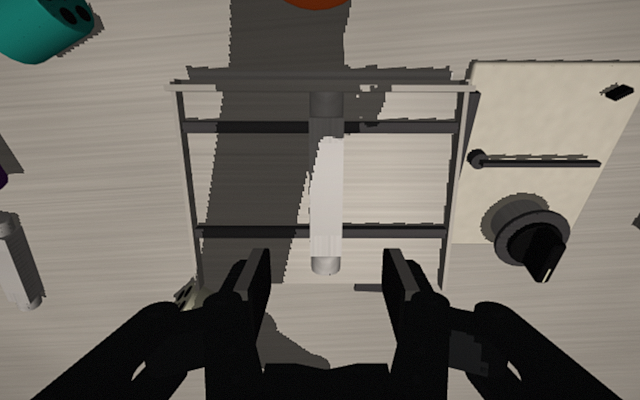

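The first pin lies straight, with its lower end against the lip at about (327,95). Turning back and moving above the second pin.

Run:
```python
from h import *
o=monitor.get_obs();s=plan(o["tcp_pos"],down(73.2),28)
plan([.470,.438,.17],down(73.2),None,s)
```

```text
rows 28 x [-0.0, 0.0, 0.0, -0.9, 0.1, -5.91]
rows 13 x [2.2, 2.71, 0.17, 0.0, 0.0, 0.0]
```

```bash
python3 -m inch '[[0,0,0,-0.9,0.1,-5.91,-0.2],[0,0,0,-0.9,0.1,-5.91,-0.2],[0,0,0,-0.9,0.1,-5.91,-0.2],[0,0,0,-0.9,0.1,-5.91,-0.2],[0,0,0,-0.9,0.1,-5.91,-0.2],[0,0,0,-0.9,0.1,-5.91,-0.2],[0,0,0,-0.9,0.1,-5.91,-0.2],[0,0,0,-0.9,0.1,-5.91,-0.2],[0,0,0,-0.9,0.1,-5.91,-0.2],[0,0,0,-0.9,0.1,-5.91,-0.2]]'
python3 -m inch '[[0,0,0,-0.9,0.1,-5.91,-0.2],[0,0,0,-0.9,0.1,-5.91,-0.2],[0,0,0,-0.9,0.1,-5.91,-0.2],[0,0,0,-0.9,0.1,-5.91,-0.2],[0,0,0,-0.9,0.1,-5.91,-0.2],[0,0,0,-0.9,0.1,-5.91,-0.2],[0,0,0,-0.9,0.1,-5.91,-0.2],[0,0,0,-0.9,0.1,-5.91,-0.2],[0,0,0,-0.9,0.1,-5.91,-0.2],[0,0,0,-0.9,0.1,-5.91,-0.2]]'
python3 -m inch '[[0,0,0,-0.9,0.1,-5.91,-0.2],[0,0,0,-0.9,0.1,-5.91,-0.2],[0,0,0,-0.9,0.1,-5.91,-0.2],[0,0,0,-0.9,0.1,-5.91,-0.2],[0,0,0,-0.9,0.1,-5.91,-0.2],[0,0,0,-0.9,0.1,-5.91,-0.2],[0,0,0,-0.9,0.1,-5.91,-0.2],[0,0,0,-0.9,0.1,-5.91,-0.2],[0,0,0,0,0,0,-0.2],[0,0,0,0,0,0,-0.2]]'
python3 -m inch '[[2.2,2.71,0.17,0,0,0,-0.2],[2.2,2.71,0.17,0,0,0,-0.2],[2.2,2.71,0.17,0,0,0,-0.2],[2.2,2.71,0.17,0,0,0,-0.2],[2.2,2.71,0.17,0,0,0,-0.2],[2.2,2.71,0.17,0,0,0,-0.2],[2.2,2.71,0.17,0,0,0,-0.2],[2.2,2.71,0.17,0,0,0,-0.2],[2.2,2.71,0.17,0,0,0,-0.2],[2.2,2.71,0.17,0,0,0,-0.2]]'
python3 -m inch '[[2.2,2.71,0.17,0,0,0,-0.2],[2.2,2.71,0.17,0,0,0,-0.2],[2.2,2.71,0.17,0,0,0,-0.2],[0,0,0,0,0,0,-0.2],[0,0,0,0,0,0,-0.2],[0,0,0,0,0,0,-0.2]]'
python3 - <<'E'
from h import *
st();W=cam("wrist");r=pins(W)
for d in spotter.pinpoint(W,"pin_a")[:2]: print(d["at"],onz(W,d["at"],.014))
p,a=r[0]; a=(a+90)%180-90
plan([p[0],p[1],-.021],down(90+a),7)
E
```

```text
clock: 30.72
tcp_pos: [0.6413, 0.0178, 0.1918]
ee_rot: [[0.528, 0.821, -0.218], [0.823, -0.558, -0.108], [-0.21, -0.122, -0.97]]
ft_force: [0.4, 0.5, -0.2]
opening: 0.0512
grasp_force: 0.0
clock: 31.55
tcp_pos: [0.6412, 0.0177, 0.1918]
ee_rot: [[-0.444, 0.894, -0.068], [0.894, 0.436, -0.102], [-0.061, -0.106, -0.992]]
ft_force: [0.5, 0.1, 0.3]
opening: 0.0512
grasp_force: 0.0
clock: 32.38
tcp_pos: [0.6415, 0.017, 0.1922]
ee_rot: [[-0.956, 0.292, 0.0], [0.292, 0.956, -0.001], [-0.001, -0.001, -1.0]]
ft_force: [-0.7, 0.2, 0.9]
opening: 0.0514
grasp_force: 0.0
clock: 33.22
tcp_pos: [0.5086, 0.3421, 0.1752]
ee_rot: [[-0.957, 0.291, 0.002], [0.291, 0.957, -0.001], [-0.002, -0.001, -1.0]]
ft_force: [0.4, 1.0, -0.8]
opening: 0.0511
grasp_force: 0.0
clock: 33.72
tcp_pos: [0.4702, 0.4368, 0.1699]
ee_rot: [[-0.957, 0.29, 0.002], [0.29, 0.957, -0.002], [-0.003, -0.001, -1.0]]
ft_force: [-0.0, -0.5, 0.1]
opening: 0.0509
grasp_force: 0.0
33.72 tcp [0.4702 0.4368 0.1699] F [-0.0273 -0.5057  0.0547] M [-0.0341 -0.0647 -0.0173] op 0.05094871840113427 g 0.0 q [-0.8496  0.4537  0.0029  1.6738  0.0022  1.0142  0.4284]
pin 0.6 [0.474  0.4429] 163.53464704042275 0.16131073929992507
[335.1, 172.8] [0.472  0.4458 0.014 ]
rows 7 x [0.0, 0.11, 2.74, -0.0, 0.03, -0.07]
```

```bash
python3 -m inch '[[0,0.07,3,0,0,0,-0.2],[0,0.07,3,0,0,0,-0.2],[0,0.07,3,0,0,0,-0.2],[0,0.07,3,0,0,0,-0.2],[0,0.07,3,0,0,0,-0.2],[0,0.07,2.2,0,0,0,-0.2],[0,0,1.0,0,0,0,-0.2],[0,0,0.9,0,0,0,-0.2],[0,0,0,0,0,0,-0.2],[0,0,0,0,0,0,-0.2]]'
python3 -m inch '[[0,0,0,0,0,0,0.2],[0,0,0,0,0,0,0.2],[0,0,0,0,0,0,1],[0,0,0,0,0,0,1],[0,0,0,0,0,0,1],[0,0,0,0,0,0,1],[0,0,0,0,0,0,1],[0,0,0,0,0,0,1]]' 60
python3 -m inch '[[0,0,-0.5,0,0,0,1],[0,0,-1,0,0,0,1],[0,0,-2,0,0,0,1],[0,0,-3,0,0,0,1],[0,0,-4,0,0,0,1],[0,0,-4,0,0,0,1],[0,0,-4,0,0,0,1],[0,0,-2,0,0,0,1],[0,0,0,0,0,0,1],[0,0,0,0,0,0,1]]'
python3 - <<'E'
from h import *
st();ft();o=monitor.get_obs();R=np.array(o["ee_rot"]);print("Mtool",R.T@np.array(o["ft_torque"]))
for s in(1,-1):
    print(s);a=plan(o["tcp_pos"],down(86.1 if s>0 else -93.9));plan(ap(DT,[0,.075,.08]),RD(s),None,a)
E
```

```text
clock: 34.7
tcp_pos: [0.473, 0.4413, -0.0195]
ee_rot: [[-0.957, 0.29, 0.004], [0.29, 0.957, 0.0], [-0.003, 0.001, -1.0]]
ft_force: [-1.1, -0.3, 0.3]
opening: 0.0514
grasp_force: 0.0
clock: 35.37
tcp_pos: [0.4732, 0.4422, -0.0186]
ee_rot: [[-0.957, 0.289, 0.005], [0.289, 0.957, 0.002], [-0.004, 0.003, -1.0]]
ft_force: [-0.1, -0.2, 7.2]
opening: 0.0269
grasp_force: 60.7
clock: 36.2
tcp_pos: [0.4717, 0.4414, 0.1858]
ee_rot: [[-0.957, 0.289, 0.004], [0.289, 0.957, 0.001], [-0.003, 0.002, -1.0]]
ft_force: [0.1, 0.4, -4.9]
opening: 0.0273
grasp_force: 59.8
36.2 tcp [0.4717 0.4414 0.1858] F [ 0.0623  0.3984 -4.9191] M [-0.0039  0.1862 -0.0185] op 0.027262553226314722 g 59.76703584194183 q [-0.8522  0.4434  0.003   1.6509  0.0009  1.0438  0.4279]
F [-0.0978 -0.3657 -4.0004] M [ 0.0501  0.1987 -0.0133] sd [0.0221 0.0302 0.0185] op 0.026438519231573435 g 59.74664568901062
Mtool [ 0.0064  0.2013 -0.0093]
1
rows 3 x [0.0, 0.0, 0.0, -0.05, 0.02, -4.29]
rows 11 x [-1.6, -3.03, 0.16, -0.0, 1.56, 0.0]
-1
rows 31 x [0.0, -0.0, 0.0, 0.0, 0.01, 5.39]
rows 11 x [1.6, 3.03, 0.16, 0.0, -1.56, 0.0]
```

The moment about tool y is +0.20, so this pin's heavy end already points away from the robot and no half turn is needed. Moving to the slot at y = 75 mm.

```bash
python3 -m inch '[[0,0,0,0,0,-4.29,1],[0,0,0,0,0,-4.29,1],[0,0,0,0,0,-4.29,1],[-1.6,-3.03,0.16,0,1.56,0,1],[-1.6,-3.03,0.16,0,1.56,0,1],[-1.6,-3.03,0.16,0,1.56,0,1],[-1.6,-3.03,0.16,0,1.56,0,1],[-1.6,-3.03,0.16,0,1.56,0,1],[-1.6,-3.03,0.16,0,1.56,0,1],[-1.6,-3.03,0.16,0,1.56,0,1]]'
python3 -m inch '[[-1.6,-3.03,0.16,0,1.56,0,1],[-1.6,-3.03,0.16,0,1.56,0,1],[-1.6,-3.03,0.16,0,1.56,0,1],[-1.6,-3.03,0.16,0,1.56,0,1],[0,0,0,0,0,0,1],[0,0,0,0,0,0,1],[0,0,0,0,0,0,1]]'
python3 - <<'E'
from h import *
st();o=monitor.get_obs();print("deck",ap(np.linalg.inv(DT),o["tcp_pos"]))
W=cam("wrist");save(W,"pics/w9.png")
plan(ap(DT,[-.004,.075,.0]),RD(1),4)
E
```

```text
clock: 37.33
tcp_pos: [0.5679, 0.2203, 0.1638]
ee_rot: [[-0.98, 0.068, -0.188], [0.067, 0.998, 0.012], [0.189, -0.0, -0.982]]
ft_force: [0.5, 0.0, -4.6]
opening: 0.0273
grasp_force: 59.8
clock: 37.92
tcp_pos: [0.6196, 0.0972, 0.1428]
ee_rot: [[-0.954, 0.069, -0.293], [0.066, 0.998, 0.02], [0.294, -0.0, -0.956]]
ft_force: [-0.8, 1.9, -3.6]
opening: 0.0269
grasp_force: 59.9
37.92 tcp [0.6196 0.0972 0.1428] F [-0.784   1.9015 -3.6462] M [ 0.0318 -0.4236 -0.047 ] op 0.026851773657214202 g 59.946874380111694 q [-0.2298  0.6334  0.0318  1.477  -0.1005  1.3209  1.3395]
deck [0.0002 0.0762 0.0815]
rows 4 x [0.1, -0.06, 2.05, 0.0, 0.03, 0.02]
```

View pics/w9.png

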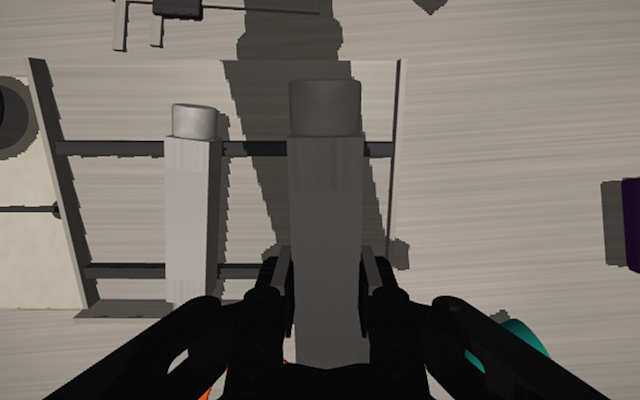

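The second pin is held level over the y = 75 slot, with the first pin still in place at (195,200). Lowering.

```bash
python3 -m inch '[[0.1,-0.03,2,0,0,0,1],[0.1,-0.03,2,0,0,0,1],[0.1,-0.03,2,0,0,0,1],[0.1,0,1.3,0,0,0,1],[0,0,0.5,0,0,0,1],[0,0,0.3,0,0,0,1],[0,0,0,0,0,0,1],[0,0,0,0,0,0,1]]'
python3 -m inch '[[0,0,0.3,0,0,0,1],[0,0,0.2,0,0,0,1],[0,0,0,0,0,0,1],[0,0,0,0,0,0,1]]'
python3 -m inch '[[0,0,0.2,0,0,0,1],[0,0,0,0,0,0,1],[0,0,0,0,0,0,1]]'
python3 - <<'E'
from h import *
o=monitor.get_obs();print("deck",ap(np.linalg.inv(DT),o["tcp_pos"]),"Fdeck",DT[:3,:3].T@np.array(o["ft_force"]))
E
```

```text
clock: 38.63
tcp_pos: [0.5933, 0.0987, 0.0686]
ee_rot: [[-0.955, 0.068, -0.29], [0.065, 0.998, 0.02], [0.291, 0.0, -0.957]]
ft_force: [-0.1, 0.3, -3.8]
opening: 0.0268
grasp_force: 59.9
clock: 38.97
tcp_pos: [0.591, 0.098, 0.0629]
ee_rot: [[-0.954, 0.068, -0.292], [0.066, 0.998, 0.02], [0.292, -0.0, -0.956]]
ft_force: [-0.5, 0.3, -3.6]
opening: 0.0266
grasp_force: 59.9
clock: 39.22
tcp_pos: [0.5903, 0.0981, 0.0609]
ee_rot: [[-0.954, 0.068, -0.292], [0.065, 0.998, 0.02], [0.293, -0.0, -0.956]]
ft_force: [0.5, 0.6, -4.1]
opening: 0.0267
grasp_force: 59.9
deck [-0.0036  0.0751 -0.0054] Fdeck [ 1.7001  0.6314 -3.792 ]
```

```bash
python3 -m inch '[[0,0,0.3,0,0,0,1],[0,0,0,0,0,0,1],[0,0,0,0,0,0,1]]'
python3 -m inch '[[0,0,0.1,0,0,0,1],[0,0,0,0,0,0,1],[0,0,0,0,0,0,1]]'
python3 -m inch '[[0,0,0.1,0,0,0,1],[0,0,0,0,0,0,1],[0,0,0,0,0,0,1]]'
python3 - <<'E'
from h import *
o=monitor.get_obs();print("deck",ap(np.linalg.inv(DT),o["tcp_pos"]),"Fdeck",DT[:3,:3].T@np.array(o["ft_force"]))
E
```

```text
clock: 39.47
tcp_pos: [0.5901, 0.0982, 0.0584]
ee_rot: [[-0.954, 0.068, -0.291], [0.065, 0.998, 0.02], [0.291, 0.0, -0.957]]
ft_force: [0.8, -0.4, -1.2]
opening: 0.0269
grasp_force: 60.2
clock: 39.72
tcp_pos: [0.5901, 0.0983, 0.0583]
ee_rot: [[-0.955, 0.069, -0.29], [0.065, 0.998, 0.02], [0.291, 0.0, -0.957]]
ft_force: [1.0, -1.1, 5.2]
opening: 0.0269
grasp_force: 61.1
clock: 39.97
tcp_pos: [0.5901, 0.0983, 0.0583]
ee_rot: [[-0.955, 0.069, -0.29], [0.066, 0.998, 0.02], [0.29, 0.0, -0.957]]
ft_force: [0.2, -1.0, 11.0]
opening: 0.0266
grasp_force: 61.9
deck [-0.003   0.0753 -0.008 ] Fdeck [-2.9397 -0.9738 10.5725]
```

Contact at the expected height. Sliding down the slope (tool −x).

```bash
python3 -m inch '[[0,0,-0.15,0,0,0,1],[-0.3,0,0,0,0,0,1],[-0.3,0,0,0,0,0,1],[0,0,0,0,0,0,1],[0,0,0,0,0,0,1]]'
python3 -m inch '[[-0.3,0,0,0,0,0,1],[0,0,0,0,0,0,1],[0,0,0,0,0,0,1]]'
python3 -m inch '[[-0.2,0,0,0,0,0,1],[0,0,0,0,0,0,1],[0,0,0,0,0,0,1]]'
python3 -m inch '[[-0.2,0,0,0,0,0,1],[0,0,0,0,0,0,1],[0,0,0,0,0,0,1]]'
python3 - <<'E'
from h import *
o=monitor.get_obs();print("deck",ap(np.linalg.inv(DT),o["tcp_pos"]),"Fdeck",DT[:3,:3].T@np.array(o["ft_force"]))
E
```

```text
clock: 40.38
tcp_pos: [0.5953, 0.0982, 0.0567]
ee_rot: [[-0.954, 0.068, -0.292], [0.065, 0.998, 0.02], [0.293, 0.0, -0.956]]
ft_force: [-1.5, -0.6, 7.3]
opening: 0.027
grasp_force: 61.4
clock: 40.63
tcp_pos: [0.5981, 0.0981, 0.0559]
ee_rot: [[-0.954, 0.068, -0.292], [0.065, 0.998, 0.02], [0.293, 0.001, -0.956]]
ft_force: [-1.4, 0.7, 6.6]
opening: 0.027
grasp_force: 61.4
clock: 40.88
tcp_pos: [0.5998, 0.098, 0.0553]
ee_rot: [[-0.954, 0.068, -0.292], [0.065, 0.998, 0.02], [0.293, 0.001, -0.956]]
ft_force: [-1.7, 0.0, 7.0]
opening: 0.0269
grasp_force: 61.4
clock: 41.13
tcp_pos: [0.6017, 0.0979, 0.0548]
ee_rot: [[-0.954, 0.068, -0.292], [0.065, 0.998, 0.021], [0.293, 0.001, -0.956]]
ft_force: [-1.5, 0.6, 7.6]
opening: 0.0268
grasp_force: 61.4
deck [ 0.0091  0.0757 -0.0079] Fdeck [-3.7252  0.5414  6.7603]
```

```bash
python3 -m inch '[[-0.2,0,0,0,0,0,1],[0,0,0,0,0,0,1],[0,0,0,0,0,0,1]]'
python3 -m inch '[[-0.2,0,0,0,0,0,1],[0,0,0,0,0,0,1],[0,0,0,0,0,0,1]]'
python3 -m inch '[[-0.2,0,0,0,0,0,1],[0,0,0,0,0,0,1],[0,0,0,0,0,0,1]]'
python3 - <<'E'
from h import *
o=monitor.get_obs();print("deck",ap(np.linalg.inv(DT),o["tcp_pos"]),"Fdeck",DT[:3,:3].T@np.array(o["ft_force"]))
E
```

```text
clock: 41.38
tcp_pos: [0.6036, 0.0978, 0.0542]
ee_rot: [[-0.954, 0.068, -0.292], [0.065, 0.998, 0.021], [0.293, 0.001, -0.956]]
ft_force: [-0.8, 0.2, 6.6]
opening: 0.0268
grasp_force: 61.4
clock: 41.63
tcp_pos: [0.6055, 0.0977, 0.0536]
ee_rot: [[-0.954, 0.068, -0.292], [0.065, 0.998, 0.021], [0.293, 0.001, -0.956]]
ft_force: [-2.8, -0.2, 7.2]
opening: 0.0265
grasp_force: 61.4
clock: 41.88
tcp_pos: [0.6054, 0.0977, 0.0536]
ee_rot: [[-0.953, 0.068, -0.297], [0.065, 0.998, 0.02], [0.297, 0.0, -0.955]]
ft_force: [-8.4, 0.1, 13.2]
opening: 0.0267
grasp_force: 61.9
deck [ 0.013   0.0757 -0.0079] Fdeck [-11.9669  -0.4406  10.1652]
```

```bash
python3 -m inch '[[-0.15,0,0,0,0,0,1],[0,0,0,0,0,0,1],[0.25,0,0,0,0,0,1],[0,0,-0.05,0,0,0,1],[0,0,0,0,0,0,1]]'
python3 -m inch '[[0,0,0,0,0,0,0.1],[0,0,0,0,0,0,-0.15],[0,0,0,0,0,0,-0.15],[0,0,0,0,0,0,-0.15],[0,0,0,0,0,0,-0.15],[0,0,-1,0,0,0,-0.15],[0,0,-3,0,0,0,-0.15],[0,0,-4,0,0,0,-0.15],[0,0,-4,0,0,0,-0.15],[0,0,-4,0,0,0,-0.15]]'
python3 -m inch '[[0,0,0,0,0,0,-0.2],[0,0,0,0,0,0,-0.2]]'
python3 - <<'E'
from h import *
st();T=cam("top");pins(T,.09)
# plan to knob
a=plan([.5025,-.2013,.22],down(86.1))
Di=np.linalg.inv(DT);n=DT[:3,2]
for d in spotter.silhouettes(T,"pin_a")[:2]:
    b=cv2.boxPoints(cv2.minAreaRect(cv2.findNonZero(d["pixels"].astype(np.uint8))))+.5
    print([ap(Di,onplane(T,q,ap(DT,[0,0,.03]),n))[:2].round(4).tolist() for q in b])
E
```

```text
clock: 42.3
tcp_pos: [0.6055, 0.0977, 0.0536]
ee_rot: [[-0.953, 0.068, -0.294], [0.065, 0.998, 0.02], [0.295, 0.0, -0.955]]
ft_force: [-5.2, 0.6, 6.8]
opening: 0.0269
grasp_force: 61.2
clock: 43.13
tcp_pos: [0.6538, 0.0936, 0.2084]
ee_rot: [[-0.954, 0.068, -0.292], [0.066, 0.998, 0.02], [0.292, -0.0, -0.956]]
ft_force: [1.4, 0.4, -0.5]
opening: 0.0491
grasp_force: 0.0
clock: 43.3
tcp_pos: [0.6558, 0.0938, 0.2093]
ee_rot: [[-0.956, 0.069, -0.285], [0.066, 0.998, 0.021], [0.286, 0.001, -0.958]]
ft_force: [0.2, 0.3, -0.3]
opening: 0.0513
grasp_force: 0.0
43.3 tcp [0.6558 0.0938 0.2093] F [ 0.1517  0.3238 -0.2814] M [-0.0706 -0.2523 -0.0239] op 0.05129363782261373 g 0.0 q [-0.2228  0.6327  0.0454  1.3199 -0.0997  1.4716  1.3436]
pin 0.68 [ 0.6512 -0.0158] 0.8904115165695834 0.05573431343728851
pin 0.42 [ 0.5248 -0.4267] 78.28498200193752 0.1553498881262805
rows 10 x [1.31, -3.05, 0.07, -0.0, -1.71, -0.0]
[[0.0899, -0.023], [0.0918, -0.0417], [0.0297, -0.0459], [0.028, -0.0276]]
[[-0.112, -0.3544], [0.0427, -0.3903], [0.0193, -0.5433], [-0.1335, -0.5009]]
```

```bash
python3 -m inch '[[1.31,-3.05,0.07,0,-1.71,0,-0.2],[1.31,-3.05,0.07,0,-1.71,0,-0.2],[1.31,-3.05,0.07,0,-1.71,0,-0.2],[1.31,-3.05,0.07,0,-1.71,0,-0.2],[1.31,-3.05,0.07,0,-1.71,0,-0.2],[1.31,-3.05,0.07,0,-1.71,0,-0.2],[1.31,-3.05,0.07,0,-1.71,0,-0.2],[1.31,-3.05,0.07,0,-1.71,0,-0.2],[1.31,-3.05,0.07,0,-1.71,0,-0.2],[1.31,-3.05,0.07,0,-1.71,0,-0.2]]'
python3 -m inch '[[0,0,3,0,0,0,0.2],[0,0,3,0,0,0,0.2],[0,0,0,0,0,0,0.2],[0,0,0,0,0,0,0.2]]'
python3 - <<'E'
from h import *
st();W=cam("wrist");T=cam("top");S=cam("scene")
a=np.vstack([cv2.resize(cv2.cvtColor(W["color"],cv2.COLOR_RGB2BGR)[60:360],None,fx=1,fy=1),cv2.resize(cv2.cvtColor(T["color"],cv2.COLOR_RGB2BGR)[140:245,250:450],(640,336),interpolation=cv2.INTER_CUBIC)[:290]]);cv2.imwrite("pics/k1.png",a)
for n in("tension_knob_grip","leaf_tip","leaf_pivot","mark_point"):
  r={}
  for nm,p in(("W",W),("T",T),("S",S)):
    d=spotter.pinpoint(p,n)[:2]; print(n,nm,[(np.round(x["at"],1).tolist(),round(float(x["score"]),2),onz(p,x["at"],.055 if "knob" in n else .018)[:2].round(4).tolist()) for x in d]); r[nm]=d
  if r["W"] and r["S"]: print("tri",tri([W,S],[r["W"][0]["at"],r["S"][0]["at"]]))
E
```

```text
clock: 44.28
tcp_pos: [0.5008, -0.2023, 0.2189]
ee_rot: [[-0.998, 0.068, 0.0], [0.068, 0.998, 0.0], [-0.0, 0.0, -1.0]]
ft_force: [1.1, -1.1, -0.5]
opening: 0.051
grasp_force: 0.0
clock: 44.62
tcp_pos: [0.5009, -0.2007, 0.1583]
ee_rot: [[-0.998, 0.068, -0.004], [0.068, 0.998, 0.001], [0.004, 0.001, -1.0]]
ft_force: [0.7, -0.2, -0.3]
opening: 0.0345
grasp_force: 0.0
44.62 tcp [ 0.5009 -0.2007  0.1583] F [ 0.7278 -0.1706 -0.345 ] M [ 0.0032 -0.0121  0.0399] op 0.03450749925685777 g 0.0 q [ 0.1512  0.3085  0.139   1.9314 -0.0534  0.9094  1.8194]
tension_knob_grip W [([324.4, 197.4], 0.75, [0.5085, -0.2022])]
tension_knob_grip T [([484.1, 209.4], 0.67, [0.5315, -0.4402]), ([398.1, 217.8], 0.64, [0.5048, -0.2091])]
tension_knob_grip S [([226.8, 230.5], 0.82, [0.4872, -0.2033]), ([231.5, 326.3], 0.35, [0.719, -0.3646])]
tri [ 0.5019 -0.2058  0.0717]
leaf_tip W []
leaf_tip T [([416.5, 189.1], 0.44, [0.5871, -0.2661]), ([368.8, 186.0], 0.17, [0.5931, -0.1343])]
leaf_tip S [([233.0, 267.8], 0.54, [0.5735, -0.2552])]
leaf_pivot W [([393.7, 267.2], 0.56, [0.5984, -0.1376])]
leaf_pivot T [([368.1, 184.2], 0.75, [0.5981, -0.1323]), ([309.6, 163.6], 0.57, [0.6523, 0.0299])]
leaf_pivot S [([270.9, 240.4], 0.75, [0.5769, -0.1243]), ([331.5, 192.2], 0.68, [0.5702, 0.1423])]
tri [ 0.5893 -0.1376  0.0372]
mark_point W [([292.9, 320.8], 0.64, [0.6554, -0.2464]), ([61.8, 236.7], 0.46, [0.5425, -0.4659])]
mark_point T []
mark_point S [([255.7, 281.0], 0.55, [0.6477, -0.2398]), ([306.9, 207.4], 0.45, [0.5603, 0.0389])]
tri [ 0.6511 -0.2438  0.0249]
```

View pics/k1.png

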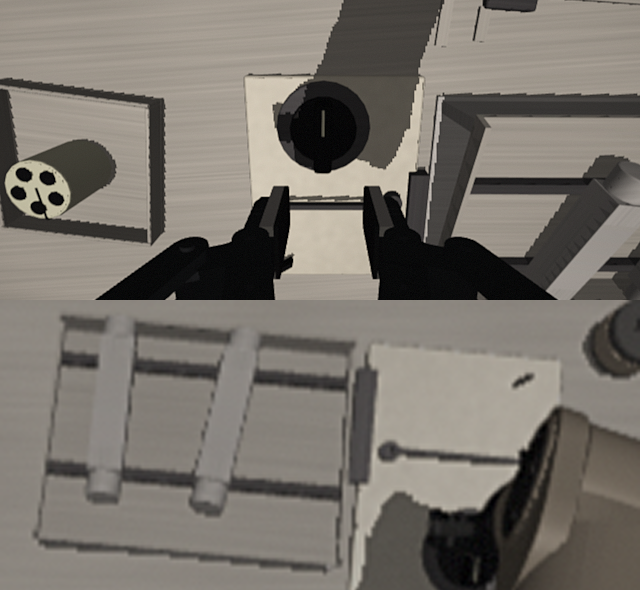

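The upper panel shows the knob at (322,175) with its bar along the chute, and the adapter in the tray, now lying on its side. The lower panel shows the left pin straight at (110,410), but the middle pin knocked: it runs from (245,330) to (210,510), about 25 mm aside and yawed about 5°. It has to be relaid before I touch the knob.

Run:
```python
from h import *
a=plan([.5009,-.2007,.22],down(86.1),2);plan(ap(DT,[-.02,-.02,.14]),RD(1),None,a)
```

```text
rows 2 x [0.1, 0.04, -2.99, -0.01, 0.05, -0.01]
rows 7 x [-1.4, 2.99, 0.04, -0.0, 2.46, 0.0]
```

```bash
python3 -m inch '[[0,0,-3,0,0,0,-0.2],[0,0,-3,0,0,0,-0.2],[-1.4,2.99,0.04,0,2.46,0,-0.2],[-1.4,2.99,0.04,0,2.46,0,-0.2],[-1.4,2.99,0.04,0,2.46,0,-0.2],[-1.4,2.99,0.04,0,2.46,0,-0.2],[-1.4,2.99,0.04,0,2.46,0,-0.2],[-1.4,2.99,0.04,0,2.46,0,-0.2],[-1.4,2.99,0.04,0,2.46,0,-0.2]]'
python3 -m inch '[[0,0,0,0,0,0,-0.2],[0,0,0,0,0,0,-0.2],[0,0,0,0,0,0,-0.2]]'
cat >> h.py <<'E'
def deckpins(p,zt=.036):
    Di=np.linalg.inv(DT);n=DT[:3,2]
    for d in spotter.silhouettes(p,"pin_a")[:3]:
        b=cv2.boxPoints(cv2.minAreaRect(cv2.findNonZero(d["pixels"].astype(np.uint8))))+.5
        w=[ap(Di,onplane(p,q,ap(DT,[0,0,zt]),n))[:2] for q in b]
        e=[(w[0]+w[1])/2,(w[2]+w[3])/2] if np.linalg.norm(w[0]-w[1])<np.linalg.norm(w[1]-w[2]) else [(w[1]+w[2])/2,(w[0]+w[3])/2]
        e.sort(key=lambda v:v[0]);dd=e[1]-e[0];print("deckpin",round(float(d["score"]),2),"lo",e[1],"hi",e[0],"mid",(e[0]+e[1])/2,"yaw",np.degrees(np.arctan2(dd[1],dd[0])),"L",np.linalg.norm(dd))
E
python3 - <<'E'
from h import *
st();W=cam("wrist");deckpins(W);S=cam("scene");deckpins(S);save(W,"pics/w10.png");save(S,"pics/s10.png")
E
```

```text
clock: 46.12
tcp_pos: [0.6142, 0.0022, 0.205]
ee_rot: [[-0.953, 0.068, -0.295], [0.065, 0.998, 0.02], [0.296, -0.0, -0.955]]
ft_force: [0.5, -0.8, 0.6]
opening: 0.0507
grasp_force: 0.0
clock: 46.37
tcp_pos: [0.6133, -0.0, 0.2045]
ee_rot: [[-0.953, 0.069, -0.294], [0.066, 0.998, 0.019], [0.295, -0.001, -0.955]]
ft_force: [0.1, -0.9, 0.3]
opening: 0.0512
grasp_force: 0.0
46.37 tcp [ 0.6133 -0.      0.2045] F [ 0.1486 -0.9011  0.2852] M [-0.0507 -0.3084  0.0479] op 0.05122907255387951 g 0.0 q [-0.1223  0.5609  0.0684  1.4572 -0.0735  1.4227  1.4649]
deckpin 0.87 lo [0.0826 0.0727] hi [-0.0693  0.0726] mid [0.0066 0.0727] yaw 0.018343591466387796 L 0.1518907702566579
deckpin 0.7 lo [ 0.0909 -0.0277] hi [-0.0694 -0.0084] mid [ 0.0108 -0.0181] yaw -6.86888377786078 L 0.1614135362896372
deckpin 0.83 lo [ 0.0971 -0.0397] hi [-0.0641 -0.0185] mid [ 0.0165 -0.0291] yaw -7.465418359424572 L 0.1625277361805418
deckpin 0.72 lo [0.0932 0.0675] hi [-0.0642  0.062 ] mid [0.0145 0.0647] yaw 1.9940055810029718 L 0.15749928758811668
```

Run:
```python
from h import *
R=DT[:3,:3]@Ro.from_euler("z",-6.9,degrees=True).as_matrix()@DT[:3,:3].T@RD(1)
a=plan(ap(DT,[.010,-.019,.06]),R,4);plan(ap(DT,[.010,-.019,-.007]),R,5,a)
```

```text
rows 4 x [-0.7, 0.11, 2.04, 0.0, 0.03, 1.69]
rows 5 x [0.0, -0.0, 1.34, 0.0, 0.0, 0.0]
```

```bash
python3 -m inch '[[-0.7,0.11,2.04,0,0.03,1.69,-0.2],[-0.7,0.11,2.04,0,0.03,1.69,-0.2],[-0.7,0.11,2.04,0,0.03,1.69,-0.2],[-0.7,0.11,2.04,0,0.03,1.69,-0.2],[0,0,0,0,0,0,-0.2],[0,0,0,0,0,0,-0.2]]'
python3 - <<'E'
from h import *
R=DT[:3,:3]@Ro.from_euler("z",-6.9,degrees=True).as_matrix()@DT[:3,:3].T@RD(1)
W=cam("wrist");deckpins(W);plan(ap(DT,[.010,-.019,-.007]),R,5)
E
```

```text
clock: 47.07
tcp_pos: [0.6156, 0.0029, 0.1186]
ee_rot: [[-0.938, 0.18, -0.297], [0.182, 0.983, 0.02], [0.296, -0.035, -0.955]]
ft_force: [0.0, -0.1, 0.0]
opening: 0.0511
grasp_force: 0.0
deckpin 0.98 lo [ 0.092  -0.0279] hi [-0.0676 -0.0089] mid [ 0.0122 -0.0184] yaw -6.77512224653845 L 0.16081205877543064
deckpin 0.83 lo [0.0824 0.0738] hi [-0.0678  0.0722] mid [0.0073 0.073 ] yaw 0.5938291352075582 L 0.1502118156342167
rows 5 x [0.01, -0.03, 1.37, 0.01, 0.01, 0.03]
```

```bash
python3 -m inch '[[0,0,1.4,0,0,0,-0.2],[0,0,1.4,0,0,0,-0.2],[0,0,1.4,0,0,0,-0.2],[0,0,1.4,0,0,0,-0.2],[0,0,1.2,0,0,0,-0.2],[0,0,0,0,0,0,-0.2],[0,0,0,0,0,0,-0.2]]'
python3 -m inch '[[0,0,0,0,0,0,0.2],[0,0,0,0,0,0,0.2],[0,0,0,0,0,0,1],[0,0,0,0,0,0,1],[0,0,0,0,0,0,1],[0,0,0,0,0,0,1],[0,0,0,0,0,0,1],[0,0,0,0,0,0,1]]' 60
python3 -m inch '[[0,0,-0.5,0,0,0,1],[0,0,-1,0,0,0,1],[0,0,-1,0,0,0,1],[0,0,0,0,0,-3.4,1],[0,0,0,0,0,-3.4,1],[0,0,0,0,0,0,1],[0,0,0,0,0,0,1]]'
python3 - <<'E'
from h import *
st();ft(4);o=monitor.get_obs();print("deck",ap(np.linalg.inv(DT),o["tcp_pos"]));plan(ap(DT,[.0,-.005,.013]),RD(1),3)
E
```

```text
clock: 47.75
tcp_pos: [0.5966, 0.0049, 0.0544]
ee_rot: [[-0.938, 0.18, -0.295], [0.182, 0.983, 0.02], [0.294, -0.035, -0.955]]
ft_force: [0.5, 0.4, 0.8]
opening: 0.0511
grasp_force: 0.0
clock: 48.42
tcp_pos: [0.5974, 0.0046, 0.0551]
ee_rot: [[-0.939, 0.18, -0.294], [0.183, 0.983, 0.02], [0.292, -0.035, -0.956]]
ft_force: [0.4, -1.0, 5.8]
opening: 0.0269
grasp_force: 60.0
clock: 49.0
tcp_pos: [0.604, 0.0045, 0.078]
ee_rot: [[-0.953, 0.069, -0.296], [0.066, 0.998, 0.02], [0.296, -0.0, -0.955]]
ft_force: [-0.3, -0.4, -4.0]
opening: 0.0266
grasp_force: 59.1
49.0 tcp [0.604  0.0045 0.078 ] F [-0.2774 -0.3789 -3.9555] M [-0.0407 -0.4577  0.042 ] op 0.026592546825124228 g 59.058035016059875 q [-0.1167  0.6713  0.0489  1.5765 -0.0781  1.1936  1.4672]
F [-0.394   0.06   -4.0788] M [-0.0587 -0.4162  0.0095] sd [0.0317 0.0147 0.0261] op 0.026602447484564577 g 59.05848026275635
deck [ 0.0103 -0.0173  0.0164]
rows 3 x [0.34, 0.41, 0.11, -0.0, -0.02, -0.01]
```

```bash
python3 -m inch '[[0.34,0.41,0,0,0,0,1],[0.34,0.41,0,0,0,0,1],[0.34,0.41,0,0,0,0,1],[0,0,0.7,0,0,0,1],[0,0,0.7,0,0,0,1],[0,0,0.5,0,0,0,1],[0,0,0,0,0,0,1],[0,0,0,0,0,0,1]]'
python3 -m inch '[[0,0,0.3,0,0,0,1],[0,0,0,0,0,0,1],[0,0,0,0,0,0,1]]'
python3 -m inch '[[0,0,0.2,0,0,0,1],[0,0,0,0,0,0,1],[0,0,0,0,0,0,1]]'
python3 -m inch '[[0,0,0.15,0,0,0,1],[0,0,0,0,0,0,1],[0,0,0,0,0,0,1]]'
python3 - <<'E'
from h import *
o=monitor.get_obs();print("deck",ap(np.linalg.inv(DT),o["tcp_pos"]),"Fdeck",DT[:3,:3].T@np.array(o["ft_force"]))
E
```

```text
clock: 49.87
tcp_pos: [0.5887, 0.0174, 0.0618]
ee_rot: [[-0.952, 0.068, -0.297], [0.065, 0.998, 0.02], [0.298, -0.0, -0.955]]
ft_force: [0.0, -0.7, -4.5]
opening: 0.0268
grasp_force: 59.1
clock: 50.12
tcp_pos: [0.5884, 0.0177, 0.0596]
ee_rot: [[-0.953, 0.068, -0.296], [0.065, 0.998, 0.02], [0.296, 0.0, -0.955]]
ft_force: [-0.6, 0.7, -3.8]
opening: 0.0268
grasp_force: 59.1
clock: 50.37
tcp_pos: [0.5883, 0.0178, 0.0582]
ee_rot: [[-0.953, 0.068, -0.295], [0.065, 0.998, 0.02], [0.295, 0.0, -0.955]]
ft_force: [0.5, 0.1, -0.3]
opening: 0.0269
grasp_force: 59.6
clock: 50.62
tcp_pos: [0.5883, 0.0178, 0.0581]
ee_rot: [[-0.953, 0.068, -0.294], [0.065, 0.998, 0.02], [0.295, 0.0, -0.956]]
ft_force: [-0.2, -1.5, 8.9]
opening: 0.0266
grasp_force: 60.6
deck [ 0.0006 -0.0051 -0.007 ] Fdeck [-2.6828 -1.4893  8.4623]
```

```bash
python3 -m inch '[[0,0,-0.1,0,0,0,1],[-0.3,0,0,0,0,0,1],[-0.3,0,0,0,0,0,1],[0,0,0,0,0,0,1],[0,0,0,0,0,0,1]]'
python3 -m inch '[[-0.2,0,0,0,0,0,1],[0,0,0,0,0,0,1],[0,0,0,0,0,0,1]]'
python3 -m inch '[[-0.2,0,0,0,0,0,1],[0,0,0,0,0,0,1],[0,0,0,0,0,0,1]]'
python3 -m inch '[[-0.2,0,0,0,0,0,1],[0,0,0,0,0,0,1],[0,0,0,0,0,0,1]]'
python3 - <<'E'
from h import *
o=monitor.get_obs();print("deck",ap(np.linalg.inv(DT),o["tcp_pos"]),"Fdeck",DT[:3,:3].T@np.array(o["ft_force"]))
E
```

```text
clock: 51.03
tcp_pos: [0.5938, 0.0177, 0.0565]
ee_rot: [[-0.953, 0.068, -0.295], [0.064, 0.998, 0.021], [0.296, 0.001, -0.955]]
ft_force: [-1.7, 1.0, 7.5]
opening: 0.0272
grasp_force: 60.5
clock: 51.28
tcp_pos: [0.5955, 0.0176, 0.0559]
ee_rot: [[-0.953, 0.068, -0.296], [0.064, 0.998, 0.021], [0.296, 0.001, -0.955]]
ft_force: [-2.2, -0.1, 7.3]
opening: 0.0269
grasp_force: 60.5
clock: 51.53
tcp_pos: [0.5974, 0.0175, 0.0554]
ee_rot: [[-0.953, 0.068, -0.296], [0.064, 0.998, 0.021], [0.296, 0.001, -0.955]]
ft_force: [-2.2, 0.0, 8.4]
opening: 0.027
grasp_force: 60.5
clock: 51.78
tcp_pos: [0.5991, 0.0174, 0.0549]
ee_rot: [[-0.953, 0.068, -0.296], [0.064, 0.998, 0.021], [0.297, 0.001, -0.955]]
ft_force: [-3.0, -0.5, 8.9]
opening: 0.0265
grasp_force: 60.6
deck [ 0.0118 -0.0048 -0.007 ] Fdeck [-5.4253 -0.6815  7.6026]
```

```bash
python3 -m inch '[[-0.2,0,0,0,0,0,1],[0,0,0,0,0,0,1],[0,0,0,0,0,0,1]]'
python3 -m inch '[[-0.15,0,0,0,0,0,1],[0,0,0,0,0,0,1],[0,0,0,0,0,0,1]]'
python3 - <<'E'
from h import *
o=monitor.get_obs();print("deck",ap(np.linalg.inv(DT),o["tcp_pos"]),"Fdeck",DT[:3,:3].T@np.array(o["ft_force"]))
E
```

```text
clock: 52.03
tcp_pos: [0.5989, 0.0174, 0.0549]
ee_rot: [[-0.951, 0.068, -0.3], [0.064, 0.998, 0.021], [0.301, 0.0, -0.954]]
ft_force: [-8.0, 0.2, 15.3]
opening: 0.0266
grasp_force: 61.1
clock: 52.28
tcp_pos: [0.5989, 0.0174, 0.0549]
ee_rot: [[-0.95, 0.067, -0.303], [0.064, 0.998, 0.021], [0.304, 0.0, -0.953]]
ft_force: [-15.1, 0.7, 19.9]
opening: 0.0264
grasp_force: 61.4
deck [ 0.0116 -0.0048 -0.007 ] Fdeck [-20.361   -0.3284  14.5562]
```

```bash
python3 -m inch '[[0.3,0,0,0,0,0,1],[0,0,-0.05,0,0,0,1],[0,0,0,0,0,0,1]]'
python3 -m inch '[[0,0,0,0,0,0,0.1],[0,0,0,0,0,0,-0.05],[0,0,0,0,0,0,-0.05],[0,0,0,0,0,0,-0.05],[0,0,0,0,0,0,-0.05],[0,0,-1,0,0,0,-0.05],[0,0,-3,0,0,0,-0.05],[0,0,-4,0,0,0,-0.05],[0,0,-4,0,0,0,-0.05],[0,0,-4,0,0,0,-0.05]]'
python3 -m inch '[[0,0,0,0,0,0,-0.2],[0,0,0,0,0,0,-0.2]]'
python3 - <<'E'
from h import *
st();W=cam("wrist");deckpins(W);save(W,"pics/w11.png")
plan([.5025,-.2030,.16],down(86.1))
E
```

```text
clock: 52.53
tcp_pos: [0.599, 0.0174, 0.0549]
ee_rot: [[-0.952, 0.068, -0.297], [0.064, 0.998, 0.021], [0.298, 0.0, -0.955]]
ft_force: [-3.9, 1.1, 9.4]
opening: 0.0266
grasp_force: 60.4
clock: 53.37
tcp_pos: [0.6474, 0.0137, 0.2094]
ee_rot: [[-0.953, 0.068, -0.295], [0.065, 0.998, 0.02], [0.296, 0.0, -0.955]]
ft_force: [0.5, -0.1, 0.4]
opening: 0.0444
grasp_force: 0.0
clock: 53.53
tcp_pos: [0.6494, 0.0137, 0.2102]
ee_rot: [[-0.955, 0.068, -0.289], [0.065, 0.998, 0.021], [0.29, 0.001, -0.957]]
ft_force: [-0.5, 0.2, 0.0]
opening: 0.0508
grasp_force: 0.0
53.53 tcp [0.6494 0.0137 0.2102] F [-0.483   0.192   0.0025] M [-0.0143 -0.2476 -0.0249] op 0.05080897535828412 g 0.0 q [-0.1315  0.6153  0.0653  1.3505 -0.0797  1.469   1.4499]
deckpin 0.93 lo [ 0.0923 -0.0068] hi [-0.0673 -0.0031] mid [ 0.0125 -0.005 ] yaw -1.3319320565330952 L 0.15958032423241503
deckpin 0.6 lo [0.0918 0.0764] hi [-0.0677  0.0727] mid [0.012  0.0746] yaw 1.3280154542934428 L 0.15948511312398478
rows 8 x [1.5, -2.83, 0.85, 0.0, -2.16, 0.0]
```

Both pins lie against the lip, with measured lower ends at deck x = 92 mm and yaw within about 1.3°. Going to the knob.

```bash
python3 -m inch '[[1.5,-2.83,0.85,0,-2.16,0,0.2],[1.5,-2.83,0.85,0,-2.16,0,0.2],[1.5,-2.83,0.85,0,-2.16,0,0.2],[1.5,-2.83,0.85,0,-2.16,0,0.2],[1.5,-2.83,0.85,0,-2.16,0,0.2],[1.5,-2.83,0.85,0,-2.16,0,0.2],[1.5,-2.83,0.85,0,-2.16,0,0.2],[1.5,-2.83,0.85,0,-2.16,0,0.2],[0,0,0,0,0,0,0.2],[0,0,0,0,0,0,0.2]]'
python3 - <<'E'
from h import *
st();W=cam("wrist");S=cam("scene");d=spotter.pinpoint(W,"tension_knob_grip")[0]["at"];e=spotter.pinpoint(S,"tension_knob_grip")[0]["at"];print(d,e)
print("WS",tri([W,S],[d,e]));T=cam("top");print("T1S",tri([T,S],[(395.2,219.),e]),"all",tri([W,S,T],[d,e,(395.2,219.)]))
for z in(.055,.065,.075):print(z,onz(W,d,z))
m=spotter.silhouettes(W,"tension_knob")[0]["pixels"].astype(np.uint8);print(cv2.boundingRect(cv2.findNonZero(m)))
save(W,"pics/w12.png")
for n in("leaf_tip","leaf_pivot","mark_point"):
    print(n,[(np.round(x["at"],1).tolist(),round(float(x["score"]),2)) for x in spotter.pinpoint(W,n)[:2]])
E
```

```text
clock: 54.47
tcp_pos: [0.4991, -0.2049, 0.1585]
ee_rot: [[-0.997, 0.073, -0.004], [0.073, 0.997, 0.001], [0.004, 0.0, -1.0]]
ft_force: [1.0, -0.2, 0.1]
opening: 0.034
grasp_force: 0.0
54.47 tcp [ 0.4991 -0.2049  0.1585] F [ 1.0165 -0.1706  0.1439] M [ 0.0067 -0.0749  0.031 ] op 0.03400084043160522 g 0.0 q [ 0.1727  0.3075  0.1226  1.9309 -0.0465  0.9096  1.8164]
[326.4, 201.0] [226.7, 228.8]
WS [ 0.5018 -0.2069  0.0786]
T1S [ 0.498  -0.2026  0.0711] all [ 0.5008 -0.2036  0.0753]
0.055 [ 0.51  -0.205  0.055]
0.065 [ 0.5069 -0.2047  0.065 ]
0.075 [ 0.5039 -0.2045  0.075 ]
(295, 158, 66, 76)
leaf_tip [([275.4, 263.9], 0.7)]
leaf_pivot [([400.6, 266.7], 0.84)]
mark_point [([276.0, 267.0], 0.65), ([297.1, 320.5], 0.5)]
```

```bash
python3 -m inch '[[-0.35,0,2.5,0,0,0.1,0.2],[0,0,2.5,0,0,0,0.2],[0,0,2.5,0,0,0,0.2],[0,0,2.0,0,0,0,0.2],[0,0,1.0,0,0,0,0.2],[0,0,0,0,0,0,0.2],[0,0,0,0,0,0,0.2]]'
python3 -m inch '[[0,0,0.4,0,0,0,0.2],[0,0,0,0,0,0,0.2],[0,0,0,0,0,0,0.2]]'
python3 -m inch '[[0,0,0.4,0,0,0,0.2],[0,0,0,0,0,0,0.2],[0,0,0,0,0,0,0.2]]'
python3 -m inch '[[0,0,0.4,0,0,0,0.2],[0,0,0,0,0,0,0.2],[0,0,0,0,0,0,0.2]]'
```

```text
clock: 55.5
tcp_pos: [0.5065, -0.2035, 0.0553]
ee_rot: [[-0.998, 0.069, 0.0], [0.069, 0.998, 0.0], [-0.0, 0.0, -1.0]]
ft_force: [-0.4, -0.7, -0.1]
opening: 0.0337
grasp_force: 0.0
clock: 55.75
tcp_pos: [0.5069, -0.2037, 0.052]
ee_rot: [[-0.998, 0.069, 0.002], [0.069, 0.998, -0.0], [-0.002, -0.0, -1.0]]
ft_force: [-0.1, -0.8, -0.5]
opening: 0.0345
grasp_force: 0.0
clock: 56.0
tcp_pos: [0.5062, -0.2035, 0.0471]
ee_rot: [[-0.998, 0.069, 0.001], [0.069, 0.998, 0.0], [-0.001, 0.0, -1.0]]
ft_force: [0.6, -0.7, 0.0]
opening: 0.0346
grasp_force: 0.0
clock: 56.25
tcp_pos: [0.506, -0.2034, 0.0428]
ee_rot: [[-0.998, 0.069, -0.0], [0.069, 0.998, 0.0], [0.0, 0.0, -1.0]]
ft_force: [-0.8, -0.0, -0.2]
opening: 0.0344
grasp_force: 0.0
```

```bash
python3 -m inch '[[0.25,0,0.4,0,0,0,0.2],[0,0,0,0,0,0,0.2],[0,0,0,0,0,0,0.2]]'
python3 -m inch '[[0,0,0.4,0,0,0,0.2],[0,0,0,0,0,0,0.2],[0,0,0,0,0,0,0.2]]'
python3 -m inch '[[0,0,0.3,0,0,0,0.2],[0,0,0,0,0,0,0.2],[0,0,0,0,0,0,0.2]]'
python3 -m inch '[[0,0,0,0,0,0,0.5],[0,0,0,0,0,0,0.7],[0,0,0,0,0,0,1],[0,0,0,0,0,0,1],[0,0,0,0,0,0,1],[0,0,0,0,0,0,1],[0,0,0,0,0,0,1]]' 40
```

```text
clock: 56.5
tcp_pos: [0.5033, -0.2032, 0.0388]
ee_rot: [[-0.998, 0.07, -0.0], [0.07, 0.998, 0.0], [0.0, 0.0, -1.0]]
ft_force: [0.5, 0.6, -0.2]
opening: 0.0342
grasp_force: 0.0
clock: 56.75
tcp_pos: [0.5036, -0.2033, 0.0349]
ee_rot: [[-0.998, 0.069, 0.0], [0.069, 0.998, 0.0], [-0.0, 0.0, -1.0]]
ft_force: [-0.2, -0.8, 0.1]
opening: 0.0339
grasp_force: 0.0
clock: 57.0
tcp_pos: [0.5037, -0.2033, 0.0319]
ee_rot: [[-0.998, 0.069, 0.0], [0.069, 0.998, 0.0], [-0.0, 0.0, -1.0]]
ft_force: [0.8, 0.7, -0.3]
opening: 0.0344
grasp_force: 0.0
clock: 57.58
tcp_pos: [0.5039, -0.2034, 0.0323]
ee_rot: [[-0.998, 0.07, 0.001], [0.07, 0.998, 0.0], [-0.001, 0.0, -1.0]]
ft_force: [-0.6, -0.8, 2.3]
opening: 0.0134
grasp_force: 41.2
```

The bar is gripped at 13.4 mm. Turning clockwise 60° as a first check.

```bash
python3 -m inch '[[0,0,0,0,0,6,1],[0,0,0,0,0,6,1],[0,0,0,0,0,6,1],[0,0,0,0,0,6,1],[0,0,0,0,0,6,1],[0,0,0,0,0,6,1],[0,0,0,0,0,6,1],[0,0,0,0,0,6,1],[0,0,0,0,0,6,1],[0,0,0,0,0,6,1]]'
python3 -m inch '[[0,0,0,0,0,0,1],[0,0,0,0,0,0,1]]'
cat >> h.py <<'E'
def gauge(views=("scene","wrist","top")):
    piv=ap(CH,[.011,-.165,.018])
    for v in views:
        p=cam(v)
        for n in("leaf_tip","mark_point"):
            for x in spotter.pinpoint(p,n)[:2]:
                X=ap(np.linalg.inv(CH),onz(p,x["at"],.018));print(v,n,np.round(x["at"],1),round(float(x["score"]),2),"chute",X[:2],"r",np.hypot(X[0]-.011,X[1]+.165).round(4),"ang",np.arctan2(X[0]-.011,-(X[1]+.165)).round(3))
E
python3 - <<'E'
from h import *
st();gauge()
E
```

```text
clock: 58.42
tcp_pos: [0.5021, -0.206, 0.0322]
ee_rot: [[-0.432, 0.902, -0.001], [0.902, 0.432, -0.002], [-0.002, -0.002, -1.0]]
ft_force: [-4.8, -7.0, 2.6]
opening: 0.0131
grasp_force: 41.5
clock: 58.58
tcp_pos: [0.5021, -0.206, 0.0323]
ee_rot: [[-0.436, 0.9, -0.001], [0.9, 0.436, -0.003], [-0.002, -0.002, -1.0]]
ft_force: [-4.5, -6.2, 4.6]
opening: 0.0133
grasp_force: 41.7
58.58 tcp [ 0.5021 -0.206   0.0323] F [-4.5331 -6.1783  4.5848] M [-1.2773  1.0223 -0.0492] op 0.01333633318715335 g 41.73090398311615 q [-0.0219  0.5193  0.3767  2.0267 -0.3021  0.6488  1.0035]
scene leaf_tip [235.8 272.7] 0.51 chute [ 0.0201 -0.2816] r 0.117 ang 0.077
scene mark_point [330.9 192.5] 0.68 chute [-0.0285  0.1154] r 0.2832 ang -3.002
scene mark_point [255.3 282.4] 0.58 chute [ 0.078  -0.2612] r 0.1172 ang 0.608
top leaf_tip [416.1 183.1] 0.59 chute [ 0.0332 -0.2862] r 0.1232 ang 0.181
top mark_point [415.7 181.5] 0.68 chute [ 0.0375 -0.2848] r 0.1227 ang 0.218
top mark_point [440.3 154.8] 0.18 chute [ 0.1181 -0.3481] r 0.2122 ang 0.529
```

The leaf moves the right way. Continue to about 200°.

```bash
python3 -m inch '[[0,0,0,0,0,7,1],[0,0,0,0,0,7,1],[0,0,0,0,0,7,1],[0,0,0,0,0,7,1],[0,0,0,0,0,7,1],[0,0,0,0,0,7,1],[0,0,0,0,0,7,1],[0,0,0,0,0,7,1],[0,0,0,0,0,7,1],[0,0,0,0,0,7,1]]'
python3 -m inch '[[0,0,0,0,0,7,1],[0,0,0,0,0,7,1],[0,0,0,0,0,7,1],[0,0,0,0,0,7,1],[0,0,0,0,0,7,1],[0,0,0,0,0,7,1],[0,0,0,0,0,7,1],[0,0,0,0,0,7,1],[0,0,0,0,0,0,1],[0,0,0,0,0,0,1]]'
python3 - <<'E'
from h import *
st();gauge()
T=cam("top");save(T,"pics/t13.png",(340,140,440,240),6);S=cam("scene");save(S,"pics/s13.png",(195,215,305,305),6)
E
```

```text
clock: 59.87
tcp_pos: [0.4986, -0.2054, 0.0322]
ee_rot: [[0.701, 0.713, -0.006], [0.713, -0.701, 0.0], [-0.004, -0.005, -1.0]]
ft_force: [-14.8, -3.2, 14.2]
opening: 0.0132
grasp_force: 43.2
clock: 60.7
tcp_pos: [0.4976, -0.2025, 0.0321]
ee_rot: [[0.984, -0.176, -0.009], [-0.176, -0.984, 0.005], [-0.009, -0.003, -1.0]]
ft_force: [-18.6, 5.0, 25.4]
opening: 0.013
grasp_force: 44.7
60.7 tcp [ 0.4976 -0.2025  0.0321] F [-18.5554   5.0232  25.4486] M [ 1.0577  3.8158 -0.0307] op 0.01299696226192826 g 44.701523780822754 q [-0.4143  0.7157  0.9474  2.0544 -0.8204  0.8178 -0.7138]
scene leaf_tip [251.5 280.2] 0.41 chute [ 0.0661 -0.2646] r 0.1138 ang 0.506
scene mark_point [255.1 281.3] 0.56 chute [ 0.075  -0.2597] r 0.1143 ang 0.594
top leaf_tip [309.5 186.6] 0.69 chute [-0.0023  0.006 ] r 0.1715 ang -3.064
```

Run:
```python
from h import *
T=cam("top")
im=cv2.imread("pics/top.png",0).astype(float)
Ci=np.linalg.inv(CH)
def cl(z,box,thr,im=im,p=T):
    x0,y0,x1,y1=box;out=[];wt=[]
    for v in range(y0,y1):
        for u in range(x0,x1):
            if im[v,u]<thr: X=ap(Ci,onz(p,(u,v),z));out.append(X[:2]);wt.append(thr-im[v,u])
    return np.array(out),np.array(wt)
bg=np.median(im[160:175,380:405]);print("bg",bg)
M,w=cl(.014,(406,160,422,172),bg*.85);print(len(M),M.round(4).tolist(),w.round().tolist())
L,lw=cl(.018,(376,184,418,195),bg*.85)
c=np.average(L,axis=0,weights=lw);d=L-c;U,s,V=np.linalg.svd(d*np.sqrt(lw)[:,None]);v=V[0]*np.sign(-V[0][1]);print("leaf centre",c,"ang",np.arctan2(v[0],-v[1]),"range",L[:,1].min(),L[:,1].max())
P,pw=cl(.018,(366,183,376,193),bg*.7);print("pivot",np.average(P,axis=0,weights=pw),len(P))
m=np.average(M,axis=0,weights=w);print("mark c",m)
for pv in ([.011,-.165],np.average(P,axis=0,weights=pw)):print(np.arctan2(m[0]-pv[0],-(m[1]-pv[1])),np.hypot(*(m-pv)))
```

```text
bg 154.0
19 [[0.0894, -0.2774], [0.0896, -0.2802], [0.0898, -0.283], [0.0861, -0.2721], [0.0863, -0.2748], [0.0866, -0.2776], [0.0868, -0.2804], [0.087, -0.2832], [0.083, -0.2695], [0.0833, -0.2723], [0.0835, -0.275], [0.0837, -0.2778], [0.084, -0.2806], [0.08, -0.2669], [0.0802, -0.2697], [0.0805, -0.2724], [0.0807, -0.2752], [0.0772, -0.2671], [0.0774, -0.2699]] [46.0, 52.0, 37.0, 44.0, 51.0, 96.0, 77.0, 24.0, 66.0, 95.0, 88.0, 34.0, 12.0, 51.0, 81.0, 33.0, 24.0, 15.0, 14.0]
leaf centre [ 0.0119 -0.2292] ang 0.00024205496576709172 range -0.28467095542221843 -0.17632887915500273
pivot [ 0.0117 -0.1634] 38
mark c [ 0.0844 -0.2748]
0.5893876686437117 0.13210468057815247
0.5782015037989638 0.1330809528632897
```

```bash
python3 -m inch '[[-0.3,0,-0.1,0,0,0,1],[0,0,0,0,0,0,1],[0,0,0,0,0,6.5,1],[0,0,0,0,0,6.5,1],[0,0,0,0,0,6.5,1],[0,0,0,0,0,6.5,1],[0,0,0,0,0,6.5,1],[0,0,0,0,0,0,1],[0,0,0,0,0,0,1],[0,0,0,0,0,0,1]]'
python3 - <<'E'
from h import *
o=monitor.get_obs();y=np.array(o["ee_rot"])[:,1];print("yaz",np.degrees(np.arctan2(y[1],y[0])),np.array(o["ft_force"]),np.array(o["ft_torque"]));gauge(("scene","top"))
E
```

```text
clock: 62.13
tcp_pos: [0.4984, -0.2011, 0.0323]
ee_rot: [[0.738, -0.675, -0.004], [-0.675, -0.738, 0.004], [-0.006, 0.0, -1.0]]
ft_force: [-7.7, 4.6, 4.4]
opening: 0.0135
grasp_force: 42.5
yaz -132.4702374730773 [-7.7302  4.5575  4.3515] [ 0.8195  1.4747 -0.0486]
scene mark_point [254.2 282. ] 0.57 chute [ 0.0751 -0.2626] r 0.1168 ang 0.581
top leaf_tip [411.2 165.1] 0.49 chute [ 0.0821 -0.2693] r 0.1262 ang 0.598
top mark_point [368.1 182.2] 0.39 chute [ 0.024  -0.1538] r 0.0172 ang 2.281
```

```bash
python3 -m inch '[[0,0,0,0,0,0,0.7],[0,0,0,0,0,0,0.3],[0,0,0,0,0,0,0.3],[0,0,0,0,0,0,0.3],[0,0,-1,0,0,0,0.3],[0,0,-3,0,0,0,0.3],[0,0,-4,0,0,0,0.3],[0,0,-4,0,0,0,0.3],[0,0,-2,0,0,0,0.3],[0,0,0,0,0,0,0.3]]'
python3 -m inch '[[0,0,0,0,0,0,0.3],[0,0,0,0,0,0,0.3]]'
python3 - <<'E'
from h import *
st();W=cam("wrist");T=cam("top");S=cam("scene")
X=[ap(CH,[a,b,.014]) for a,b in((.011,-.165),(.085,-.275))]
print([proj(W,x) for x in X]);np.savez("wv.npz",img=W["color"],R=W["R_"],t=W["t_"],k=[W["fx"],W["fy"],W["cx"],W["cy"]])
def crop(p,c,h,s):
    im=cv2.cvtColor(p["color"],cv2.COLOR_RGB2BGR);x,y=map(int,c);x0=min(max(x-h,0),640-2*h);y0=min(max(y-h,0),400-2*h);print("crop",x0,y0);return cv2.resize(im[y0:y0+2*h,x0:x0+2*h],(s,s),interpolation=cv2.INTER_CUBIC)
m=(X[0]+X[1])/2
a=crop(W,proj(W,m),130,520);b=np.vstack([crop(T,proj(T,m),32,260),crop(S,proj(S,m),26,260)])
cv2.imwrite("pics/fin.png",np.hstack([a,b]))
E
```

```text
clock: 63.27
tcp_pos: [0.5033, -0.2049, 0.1783]
ee_rot: [[0.737, -0.676, 0.008], [-0.676, -0.737, -0.003], [0.008, -0.003, -1.0]]
ft_force: [1.0, -0.7, 0.7]
opening: 0.0297
grasp_force: 0.0
clock: 63.43
tcp_pos: [0.5006, -0.2024, 0.1729]
ee_rot: [[0.738, -0.675, 0.0], [-0.675, -0.738, 0.001], [-0.0, -0.001, -1.0]]
ft_force: [-0.5, 0.3, -0.8]
opening: 0.0297
grasp_force: 0.0
63.43 tcp [ 0.5006 -0.2024  0.1729] F [-0.4837  0.339  -0.7649] M [-0.01   -0.0347  0.0381] op 0.02968680019565456 g 0.0 q [-0.6408  0.6545  1.3241  1.9626 -0.7183  1.1152 -1.3221]
[array([219.038, 148.37 ]), array([251.7963,   1.7397])]
crop 104 0
crop 360 143
crop 235 240
```

View pics/fin.png

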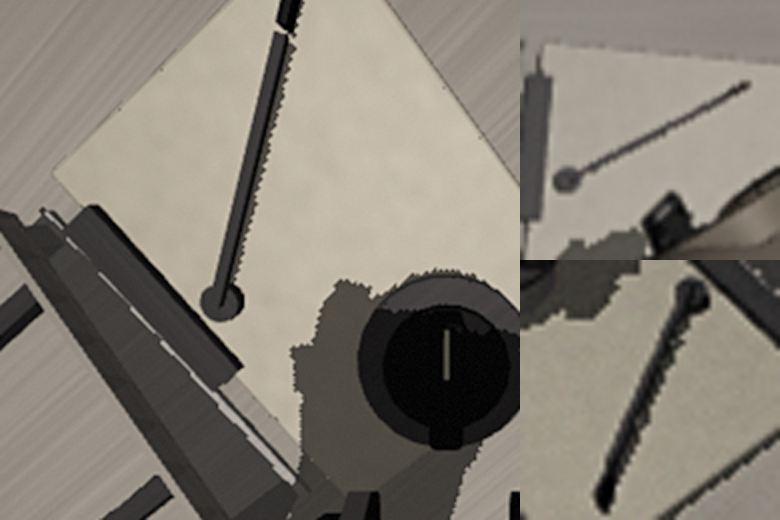

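The leaf tip at (281,32) stands about 2 mm from the mark's inner end at (287,26), but part of that may be parallax. I'll put the wrist camera over the leaf's own vertical plane and measure there.

```bash
python3 -m inch '[[0.4,-2.77,-0.1,0,0,0,0.3],[0.4,-2.77,-0.1,0,0,0,0.3],[0.4,-2.77,-0.1,0,0,0,0.3],[0,0,0,0,0,0,0.3],[0,0,0,0,0,0,0.3],[0,0,0,0,0,0,0.3]]'
cat > g.py <<'E'
from h import *
from scipy.ndimage import map_coordinates
W=cam("wrist");im=cv2.cvtColor(W["color"],cv2.COLOR_RGB2GRAY).astype(float)
C=ap(np.linalg.inv(CH),-W["R_"].T@W["t_"]);print("cam in chute",C)
pv=np.array([.011,-.165])
th=np.arange(.46,.70,.008)
for r in(.05,.09,.112,.117,.121,.124,.128,.132):
    uv=np.array([proj(W,ap(CH,[pv[0]+r*np.sin(a),pv[1]-r*np.cos(a),.015])) for a in th])
    v=map_coordinates(im,[uv[:,1],uv[:,0]],order=1,mode="nearest");print(r,uv[len(uv)//2].round(),v.astype(int).tolist())
uv=[proj(W,ap(CH,[*pv,.018]))];print("piv px",uv);x,y=map(int,uv[0]);print(im[y-10:y+11:2,x-14:x+15:2].astype(int))
E
python3 g.py
```

```text
clock: 64.08
tcp_pos: [0.5648, -0.1501, 0.1755]
ee_rot: [[0.737, -0.676, -0.001], [-0.676, -0.737, -0.0], [-0.001, 0.001, -1.0]]
ft_force: [-1.1, 0.3, -0.6]
opening: 0.0299
grasp_force: 0.0
cam in chute [ 0.0463 -0.2206  0.3453]
0.05 [319. 111.] [189, 189, 189, 189, 189, 189, 189, 188, 190, 191, 190, 185, 177, 147, 112, 84, 71, 61, 63, 65, 67, 67, 67, 63, 59, 66, 82, 101, 132, 162]
0.09 [332.  68.] [193, 192, 192, 193, 193, 192, 191, 190, 189, 189, 189, 192, 190, 162, 97, 68, 66, 69, 68, 61, 92, 145, 195, 196, 194, 192, 193, 192, 192, 192]
0.112 [340.  43.] [193, 194, 193, 192, 192, 192, 193, 193, 193, 193, 193, 195, 196, 153, 58, 64, 68, 67, 61, 77, 152, 193, 195, 194, 194, 194, 194, 194, 192, 192]
0.117 [342.  37.] [192, 192, 192, 192, 192, 191, 191, 191, 190, 190, 191, 190, 194, 177, 107, 59, 66, 64, 62, 124, 195, 199, 195, 194, 193, 192, 191, 190, 190, 190]
0.121 [343.  32.] [193, 193, 194, 195, 194, 193, 192, 191, 190, 190, 190, 190, 192, 192, 160, 81, 44, 50, 74, 152, 203, 198, 195, 194, 193, 193, 192, 191, 191, 191]
0.124 [344.  29.] [194, 194, 194, 195, 195, 193, 193, 192, 19
[... 459 characters left out ...]
506])]
[[ 53 101 148 112 103 155  60  64  65  63 110 118  55 105 152]
 [ 74  73  73  75  69  57  69  31  35  77  74  75  76  75  75]
 [ 74  73  79  45  14  16  20  21  23  77  77  75  76  78  78]
 [ 72  76  50  22  23  24  24  24  20  21  74  76  75  76  77]
 [ 75  75  21  23  25  22  25  21  24  18  64  76  76  76  75]
 [ 76  50  24  24  24  21  23  23  24  24  31  79  76  76  74]
 [ 78  26  23  23  24  22  23  23  25  21  32  79  76  76  75]
 [ 77  31  22  22  22  24  22  24  23  21  55  78  77  77  75]
 [ 75  43  21  22  25  23  26  24  23  21  67  76  76  77  76]
 [ 74  72  20  23  22  22  25  23  24  26  76  77  76  76  76]
 [ 79  75  59  21  22  20  23  21  28  73  76  78  76  76  75]]
```

At the tip, the leaf and the mark agree within about 0.6 mm (0.005 rad). I'll back off and check the pins and the tray once more before handing in.

```bash
python3 -m inch '[[-1,0,-3,0,0,0,0.3],[-2,3,-2,0,0,0,0.3],[-2,3,0,0,0,0,0.3],[-2,3,0,0,0,0,0.3],[-1,1,0,0,0,0,0.3],[0,0,0,0,0,0,0.3],[0,0,0,0,0,0,0.3]]'
python3 - <<'E'
from h import *
for v in("top","scene"):
    p=cam(v);deckpins(p)
    for n in("adapter_mid","reject_tray","gasket","oil_bottle","caliper"):
        print(v,n,[(onz(p,x["at"],.03 if n=="adapter_mid" else 0)[:2].round(3).tolist(),round(float(x["score"]),2)) for x in spotter.pinpoint(p,n)[:4]])
gauge(("top","scene"))
E
```

```text
clock: 64.72
tcp_pos: [0.4384, -0.1692, 0.226]
ee_rot: [[0.736, -0.677, 0.002], [-0.677, -0.736, 0.004], [-0.001, -0.004, -1.0]]
ft_force: [-0.6, 0.6, -0.1]
opening: 0.0299
grasp_force: 0.0
deckpin 0.88 lo [0.0899 0.0719] hi [-0.0776  0.0716] mid [0.0062 0.0718] yaw 0.08584571313726655 L 0.16744788742672753
deckpin 0.79 lo [ 0.089  -0.0096] hi [-0.0784 -0.0076] mid [ 0.0053 -0.0086] yaw -0.6780743266224675 L 0.16744322741573692
top adapter_mid [([0.739, 0.239], 0.81), ([0.542, -0.447], 0.75), ([0.374, 0.207], 0.67), ([0.634, 0.406], 0.58)]
top reject_tray [([0.525, -0.448], 0.82), ([0.621, 0.107], 0.17)]
top gasket [([0.797, 0.02], 0.73)]
top oil_bottle [([0.692, -0.345], 0.57)]
top caliper [([0.407, 0.013], 0.65)]
deckpin 0.82 lo [0.0975 0.0664] hi [-0.0639  0.0608] mid [0.0168 0.0636] yaw 2.01185977188016 L 0.16147257217889407
deckpin 0.66 lo [ 0.0952 -0.0155] hi [-0.0652 -0.012 ] mid [ 0.015  -0.0138] yaw -1.2629604736585758 L 0.1604389866598651
deckpin 0.53 lo [ 0.17   -0.3785] hi [ 0.0679 -0.3459] mid [ 0.119  -0.3622] yaw -17.670980197443487 L 0.10723697373653736
scene adapter_mid [([0.634, 0.412], 0.9), ([0.758, 0.231], 0.88), ([0.534, -0.449], 0.86), ([0.643, 0.028], 0.66)]
scene reject_tray [([0.527, -0.449], 0.61), ([0.404, 0.004], 0.46)]
scene gasket [([0.788, 0.009], 0.67)]
scene oil_bottle [([0.688, -0.348], 0.55)]
scene caliper [([0.407, 0.007], 0.93)]
top leaf_tip [411.4 166.6] 0.42 chute [ 0.0779 -0.2701] r 0.1246 ang 0.567
scene leaf_tip [325.6 219.7] 0.67 chute [0.0443 0.0213] r 0.1892 ang 2.965
scene leaf_tip [254.1 281.7] 0.62 chute [ 0.0742 -0.2623] r 0.116 ang 0.576
scene mark_point [256.5 280.2] 0.56 chute [ 0.0748 -0.2551] r 0.1104 ang 0.616
scene mark_point [224.2 230.3] 0.52 chute [-0.1235 -0.2248] r 0.1472 ang -1.152
```

All in order: both pins are at the lip, the adapter is in the tray, and the leaf stands at the mark.

```bash
python3 -c "
from workcell import env
print(env.close_job())"
```

```text
the job is handed in; nothing more can be done
None
```

I handed the job in at about 65 s of the 210 s allowed: the cracked adapter is in the reject tray, both pins present lie heavy end down against the lip (I relaid one that got knocked aside), and the leaf tip stands at the mark to within about 0.6 mm.

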